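# Seat an agar plate in a colony counter and set the counter up

## Robot

A 6-joint arm with a two-finger parallel gripper is mounted at the origin on a cart in front of the work surface, level with it; the furniture and walls round the work are solid. World frame = base frame: x ahead of the robot, y to its left, z up, the work surface at z = 0. Lengths are in m, angles in rad, forces in N, time in s.
With the tool pointing down it reaches from about 0.3 to 0.875 m from the base axis. Payload 6.4 kg.
Tool frame: the origin (TCP) lies at the very end of the fingers, on their centre line; the grasp point (between the pads) lies 19 mm behind it; z points along the fingers, y is the line along which they close (so a half turn about z gives the same grasp; the last joint's range is limited). The gripper opens to 85 mm and grips with 20 to 120 N. Pads are 22 mm wide; open, the fingers measure 114 mm over their backs; the gripper's body (76 mm by 85 mm) begins 54 mm behind the grasp point. The pads swing forward as they close: fully open they stand 13 mm farther back than shut.
Start: joints at [-1.458, 0.181, 1.607, -0, 1.354, -0.206], TCP at [0.18, -0.546, 0.209] pointing down, gripper open.
Joint ranges: [-2.99, 2.99], [-0.89, 2.07], [0.3, 2.58], [-1.14, 4.28], [0, 2.63], [-3.12, 3.12]. Speed limits (rad/s): [2.57, 2.57, 3.01, 3.14, 3.14, 3.14].

## Interface

Orientations are given as a unit quaternion [w, x, y, z].
In Python, from bench import * gives the robot as it stands. The module is installed in compiled form; this text tells all that it offers.
- The arm moves only by the tool arm_command, never from a script. Its arguments are lists of equal length, an entry for each row: "dp": the shift along the tool's x, y, z in units of 0.25 m (1.0 is 0.25 m), a list of three; "turn": the turn, a rotation vector about the tool's x, y, z in units of 30 degrees (1.0 is 30 degrees), a list of three; "jaw": the opening, from 0 (shut) to 1 (fully open). A call has 1 to 5 rows; each row is the pose to reach, as a shift and turn from the pose commanded when the call began, along the tool's axes at that moment; what a row does not reach only later rows make up. A row lasts 1/8 s, in which the tool goes at most 62.5 mm and 10.7 degrees, less where a joint would pass 70% of its speed; a pose out of reach is approached as far as the arm can. A call with a number of a shift or a turn outside -1 to 1 is refused whole. A call with a gripper value outside its range is refused whole. The fingers move at their own pace and stop on an object; the grip force is fixed at half the most. Time passes only in rows, so rows that repeat a pose let the fingers close. It gives the time, the measured TCP pose, the force, the opening and the grip force at its end, in the units of the state.
- get_obs(): the state, without advancing time (a new reading comes with each control period).
- camera(name): name is "scene" or "top"; returns the picture (384x512x3 uint8, blue, green, red); there is no depth.
- get_calibration(name): a dict with "camera_matrix" (3x3 intrinsics, pixels), "R" (3x3) and "t" (3): a world point X has camera coordinates R X + t. Camera axes: x right, y down, z forward; pixel columns grow to the right and rows downward; lengths in m; the calibration is good to about 2 mm. A picture is of the moment at which its call begins. get_calibration takes no time and is no camera call.
- hand_in(): hands the job in; it is judged then, once.
The state is a dict: "time_s": time; "q": joint angles; "dq": joint speeds; "joint_efforts": joint torques, N m; "eef_pos": TCP position; "eef_rot": TCP orientation; "wrist_force": force on the tool from outside, world axes, zero at the start; "torque": the same for the moment, N m; "opening": opening from 0.0 (shut) to 1.0 (fully open); "grasp_force": force on a finger pad.
Only numpy, scipy, OpenCV 4.12 (cv2) and the standard library are available. Lean on these libraries where they do the work, as an engineer would, in place of code of your own. Each camera call takes 0.05 s, during which the arm holds its last target. There are 200 camera calls.

## Task

Get the colony counter ready for counting, using only the fingertips and picking nothing up. Gently push the open agar plate across the counter's deck by its outside wall, without touching the agar, until it drops over the rim into the round well and lies flat; then push the magnifier round on its post to its stop over the plate, and switch the lamp on by pressing the raised, dotted end of the green rocker fully down. Leave the other things on the bench alone.

Things in the scene. Friction and masses are not known exactly. Their poses are not given: they have to be found in the camera images.
- counter: colony counter, white casing fixed to the bench, 193 mm (x) by 300 mm (y), sloping front panel to its -x. Origin on the bench under it, z up. Level grey deck 55 mm above the bench, x -65 to 85, y -150 to 150 mm, with a round plate well 64 mm in diameter, 5 mm deep, white gridded floor, 1 mm chamfer. The magnifier's 12 mm post stands right of the well
- well (a point): centre of the plate well at deck level (the seated plate's origin lies 5 mm lower). Axes as the counter's
- plate: open glass petri dish, 60 mm across, 12 mm high, about 50 g, holding dark red agar with white colonies. Origin at the centre of its underside, z up. It stands loose on the deck left (+y of the counter) of the well, sometimes already overhanging the well's rim, and slides when pushed
- agar: the layer of red agar in the plate, 53 mm across, top 6 mm above the plate's underside and 6 mm below its rim; must not be touched. Moves with the plate
- magnifier (a joint): swing of the magnifier about its upright post, rad. 0 parked over the counter's front right, grows clockwise seen from above (the lens passes the counter's front side on its way to the well), 1.658 at the stop, where the lens stands right over the well. Starts at 0 to 0.35. Slight friction, about 0.4 N to push at the lens; stays where it is left
- lens (a point): centre of the magnifier lens, 151 mm above the bench. Its black ring is 80 mm in outer diameter and 14 mm high (144 to 158 mm above the bench), its middle 115 mm from the post's axis; an 8 mm steel arm joins it to the post
- post (a point): point on the post's axis (the magnifier's hinge axis) at the height of the lens. The hub's top is 163 mm above the bench
- rocker (a joint): lamp rocker switch, rad. -0.2 off (the dotted left end, at +y of the counter, stands up), +0.2 fully on (that end down). Friction holds it where it is left; about 1 N at the end moves it
- rocker_on (a point): top face of the dotted end of the green rocker (44 x 22 mm, long in the counter's y) on the sloping front panel, at the white dot, 14 mm from the pivot: press here, downward; it goes down about 6 mm
- rocker_pivot (a point): middle of the rocker's top, over its pivot
- marker: felt marker, white with a dark blue cap, 126 mm long, 12 mm thick, lying on the bench in front of the counter; leave alone. Origin at the middle of its underside
- beaker: small glass beaker, 53 mm wide and 68 mm high, on the bench left of the counter; leave alone. Origin at the centre of its underside
- litmus_box: yellow card box, 42 x 75 x 14 mm, on the bench right of the counter; leave alone. Origin at the centre of its underside
Mind the look-alikes: they are no part of the job. There is more than one size of the plate; the one meant has the size given above.

How it is judged:
On the way, in this order (a step that is already met when the one before it is completed fails the run):
1. the plate lies flat in the well (horizontal distance between plate and well below 0.005 m and z of plate in the frame of well below -0.0035 m and angle between plate's own z axis and vertical below 0.05 rad), for 0.2 s.
2. the magnifier stands over the plate (value of joint magnifier above 1.56 rad), for 0.1 s.
At the end, for the whole second after the job is handed in: the plate lies flat and at rest on the floor of the well (centre within 5 mm of the well's, underside at least 3.5 mm below the deck, tilted less than 0.05 rad), the magnifier is within 0.1 rad of its stop over the plate, and the rocker is tipped on (joint above 0.13 rad) (all of step 1 and linear speed of plate below 0.01 m/s and value of joint magnifier above 1.56 rad and value of joint rocker above 0.13 rad); the robot touches nothing.
It fails at once if the plate is lifted or carried (more than 6 mm off the deck) (z of plate in the frame of well above 0.006 m).
It fails at once if the plate is tipped up or falls off the deck (angle between plate's own z axis and vertical above 0.4 rad or z of plate in the frame of well below -0.02 m).
It fails at once if the agar is touched (contact force between agar and the fingers above 0.1 N or contact force between agar and the arm above 0.1 N).
It fails at once if the glass plate is pushed hard (over 20 N) (contact force between plate and the fingers above 20 N or contact force between plate and the arm above 20 N).
It fails at once if a bystander is moved (distance of any of marker, beaker, litmus_box from where it was at the start of the episode above 0.015 m).
It also fails if it takes over 58 s, if anything falls off the work surface, if the arm or the gripper's body presses on something with over 40 N, if the wrist force passes 120 N, or if a joint passes its speed limit or range.

## Working session

There is one attempt and no reset: what is moved stays moved. The work goes in short steps, Python scripts to look and compute and a tool call to move; the robot and the scene stay as the last step left them, time stands still between calls to the robot, and variables do not carry over. Pictures are saved under pics/ and viewed, at most 10 in all, crops included, and the job is handed in when it is done.

Besides the shell and the picture viewer there is one more tool, called after "Emit:" by a JSON object that holds its "api" and its "payload", one argument or row to a line. arm_command: Moves the arm, as the interface text tells. Its arguments: {"type":"object","properties":{"dp":{"type":"array"},"turn":{"type":"array"},"jaw":{"type":"array"}},"required":["dp","turn","jaw"]}

```bash
mkdir -p pics; python3 - <<'E'
from bench import *
import cv2
o=get_obs();print(o['eef_pos'],o['eef_rot'],o['time_s'])
for n in("scene","top"):
    cv2.imwrite(f"pics/{n}0.png",camera(n)); c=get_calibration(n); print(n,c['camera_matrix'],c['R'],c['t'])
E
```

```text
[ 0.18014593 -0.5454242   0.20808256] [-8.80625398e-04  9.87321622e-01  1.58730082e-01  1.99465852e-05] 0.0
scene [[448.18108604   0.         257.0089712 ]
 [  0.         448.18108604 188.96244435]
 [  0.           0.           1.        ]] [[-0.7867426  -0.61694568  0.02034968]
 [-0.39419412  0.47676945 -0.78568562]
 [ 0.47502324 -0.62615407 -0.61829119]] [0.34215703 0.39381975 0.90028863]
top [[411.19869199   0.         254.87809417]
 [  0.         411.19869199 197.60847088]
 [  0.           0.           1.        ]] [[ 0.00918451 -0.99927719  0.03688829]
 [-0.98784852 -0.01479074 -0.15471439]
 [ 0.15514816 -0.03501907 -0.98727033]] [-0.15569216  0.57234523  0.96111083]
```

View pics/top0.png

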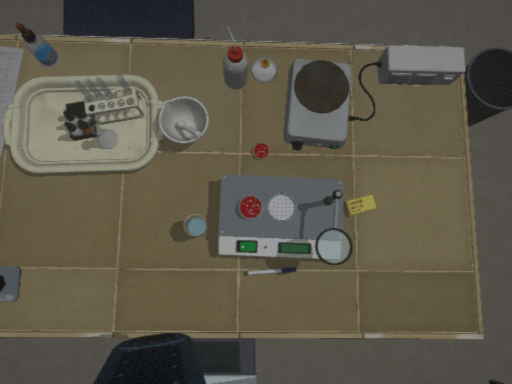

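View pics/scene0.png

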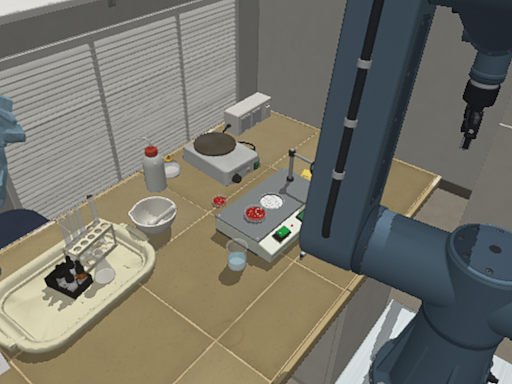

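The top view shows the plate at about (250,208), the well (281,207), the rocker (247,246), the lens (334,246) and the post (337,196). I'll measure these with masks.

```bash
cat > h.py <<'E'
import numpy as np, cv2
from bench import *
def ray(n,uv,z):
    c=get_calibration(n);K,R,t=map(np.array,(c['camera_matrix'],c['R'],c['t']))
    C=-R.T@t; d=R.T@np.linalg.solve(K,[uv[0],uv[1],1.]); return C+d*(z-C[2])/d[2]
def proj(n,X):
    c=get_calibration(n);p=np.array(c['camera_matrix'])@(np.array(c['R'])@np.array(X)+np.array(c['t']));return p[:2]/p[2]
def blobs(m,mn=15):
    cs,_=cv2.findContours(m.astype(np.uint8),cv2.RETR_EXTERNAL,cv2.CHAIN_APPROX_NONE)
    return [c for c in cs if cv2.contourArea(c)>mn]
def masks(im):
    h=cv2.cvtColor(im,cv2.COLOR_BGR2HSV);H,S,V=cv2.split(h)
    return dict(red=((H<8)|(H>172))&(S>130)&(V>60),green=(H>50)&(H<75)&(S>150)&(V>70),white=(S<30)&(V>165),dark=(V<45))
E
python3 - <<'E'
from h import *
im=cv2.imread('pics/top0.png');cv2.imwrite('pics/c.png',cv2.resize(im[160:290,180:390],None,fx=3.8,fy=3.8,interpolation=cv2.INTER_CUBIC))
for n in("top","scene"):
    im=cv2.imread(f'pics/{n}0.png')
    for k,m in masks(im).items():
        for c in blobs(m):
            x,y,w,h=cv2.boundingRect(c)
            (cx,cy),sz,a=cv2.minAreaRect(c)
            cx0,cy0=((x+(w-1)/2),(y+(h-1)/2))
            lo=(200,170,370,275) if n=="top" else (210,150,330,260)
            if lo[0]<cx<lo[2] and lo[1]<cy<lo[3]:
                print(n,k,np.round([cx,cy,*sz,a],1),(x,y,w,h),{z:np.round(ray(n,(cx,cy),z)[:2],4).tolist() for z in(.05,.061,.151)})
# deck grey outline
im=cv2.imread('pics/top0.png');print(im[185:260:5,230].tolist(),im[228:242,280].tolist())
E
```

```text
top red [250. 207.  20.  20.  90.] (240, 197, 21, 21) {0.05: [0.5504, -0.137], 0.061: [0.549, -0.1367], 0.151: [0.5369, -0.1346]}
top green [247.5 246.    8.   15.   90. ] (240, 242, 16, 9) {0.05: [0.4559, -0.132], 0.061: [0.4555, -0.1318], 0.151: [0.452, -0.1302]}
scene red [255.  212.5  11.   18.   90. ] (246, 207, 19, 12) {0.05: [0.5584, -0.1469], 0.061: [0.5507, -0.1369], 0.151: [0.4882, -0.0552]}
scene red [219.5 200.5   7.   11.   90. ] (214, 197, 12, 8) {0.05: [0.6675, -0.1235], 0.061: [0.6584, -0.1138], 0.151: [0.5838, -0.0348]}
scene green [282.5 231.    7.7  11.7  54.5] (276, 226, 14, 11) {0.05: [0.4572, -0.1349], 0.061: [0.451, -0.1251], 0.151: [0.3998, -0.0448]}
scene white [284.  232.4  17.6  53.1  49.9] (259, 209, 43, 46) {0.05: [0.4513, -0.1331], 0.061: [0.4451, -0.1233], 0.151: [0.3945, -0.0432]}
scene white [271.  201.5  13.   22.   90. ] (260, 195, 23, 14) {0.05: [0.5526, -0.2125], 0.061: [0.5451, -0.2016], 0.151: [0.4832, -0.1127]}
scene white [220.7 157.2  27.8  70.8  88.8] (185, 143, 72, 29) {0.05: [0.8093, -0.2873], 0.061: [0.7983, -0.2754], 0.151: [0.7079, -0.1782]}
scene dark [281.9 236.8   7.7  17.4  82.4] (273, 232, 18, 10) {0.05: [0.446, -0.1163], 0.061: [0.4399, -0.1067], 0.151: [0.3899, -0.0285]}
scene dark [236.3 178.8   7.1   7.8  45. ] (233, 174, 8, 9) {0.05: [0.697, -0.2316], 0.061: [0.6875, -0.2205], 0.151: [0.6096, -0.1294]}
[[97, 95, 89], [98, 97, 91], [94, 92, 87], [97, 93, 90], [99, 95, 90], [95, 93, 90], [101, 96, 92], [94, 92, 87], [98, 96, 90], [94, 92, 88], [97, 99, 91], [153, 153, 153], [153, 152, 152], [153, 155, 154], [66, 76, 78]] [[99, 96, 88], [97, 95, 90], [96, 91, 88], [97, 94, 90], [95, 90, 86], [98, 96, 90], [98, 95, 91], [101, 97, 92], [98, 93, 91], [98, 97, 91], [113, 115, 111], [147, 148, 146], [154, 151, 152], [151, 146, 144]]
```

View pics/c.png

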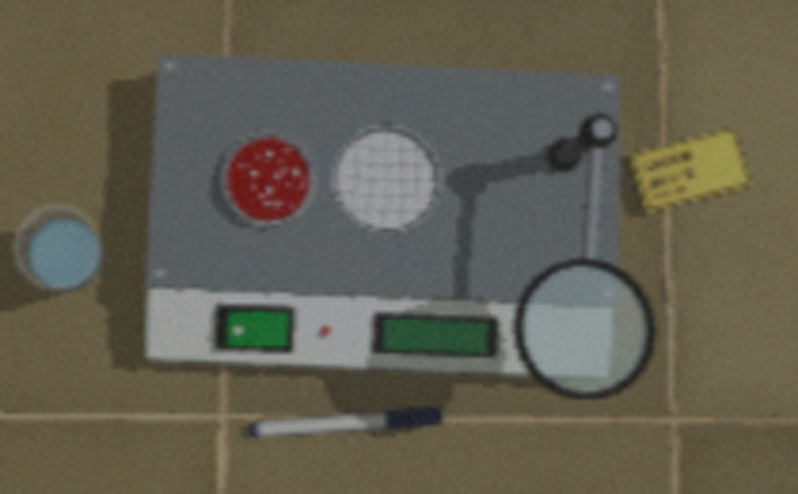

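The crop shows the plate (268,180), well (386,179), rocker with its white dot at left (238,330), the lens ring centre (585,328), the post's hub (599,130), and the deck's corners. Now I'll turn them into positions.

```bash
python3 - <<'E'
from h import *
im=cv2.imread('pics/top0.png')
P=lambda u,v:((u+.5)/3.8-.5+180,(v+.5)/3.8-.5+160)
for nm,(u,v),z in [("deckTL",(160,57),.055),("deckTR",(618,77),.055),("deckBL",(150,290),.055),("deckBR",(612,303),.055),("rockdot",(238,330),.05),("lens",(585,328),.151),("hub",(599,130),.163),("plate",(268,180),.061),("markL",(252,430),.006),("markR",(440,416),.006),("beak",(60,254),.03)]:
    print(nm,np.round(P(u,v),1),np.round(ray("top",P(u,v),z),4))
h=cv2.cvtColor(im,cv2.COLOR_BGR2HSV)
m=((h[...,1]<45)&(h[...,2]>115)).astype(np.uint8);m[:,:262]=0;m[:,300:]=0;m[:188]=0;m[226:]=0
m=cv2.morphologyEx(m,cv2.MORPH_CLOSE,np.ones((3,3)))
for c in blobs(m):
    e=cv2.fitEllipse(c);print("well",e,ray("top",e[0],.05),ray("top",e[0],.055))
m=masks(im)["red"].astype(np.uint8);m[:195]=0;m=cv2.morphologyEx(m,cv2.MORPH_CLOSE,np.ones((3,3)))
for c in blobs(m,100):
    e=cv2.fitEllipse(c);print("agar",e,ray("top",e[0],.061))
# dark ring of lens
m=(h[...,2]<75).astype(np.uint8);m[:,:305]=0;m[:,360:]=0;m[:222]=0;m[270:]=0
for c in blobs(m,100):
    e=cv2.fitEllipse(cv2.convexHull(c));print("lens",e,ray("top",e[0],.151))
E
```

```text
deckTL [221.7 174.6] [ 0.6287 -0.0668  0.055 ]
deckTR [342.3 179.9] [ 0.6205 -0.3641  0.055 ]
deckBL [219.1 235.9] [ 0.4789 -0.0638  0.055 ]
deckBR [340.7 239.4] [ 0.474  -0.3567  0.055 ]
rockdot [242.3 246.5] [ 0.4547 -0.1195  0.05  ]
lens [333.6 245.9] [ 0.4541 -0.3172  0.151 ]
hub [337.3 193.8] [ 0.5671 -0.3249  0.163 ]
plate [250.2 207. ] [ 0.549  -0.1371  0.061 ]
markL [245.9 272.8] [ 0.3915 -0.1298  0.006 ]
markR [295.4 269.1] [ 0.4016 -0.2532  0.006 ]
beak [195.4 226.5] [ 0.503 -0.004  0.03 ]
well ((280.6046142578125, 207.07618713378906), (25.552148818969727, 25.94918441772461), 119.116943359375) [ 0.55130848 -0.211796    0.05      ] [ 0.55063587 -0.21130093  0.055     ]
agar ((250.08529663085938, 206.8711700439453), (19.978403091430664, 20.09973907470703), 164.68426513671875) [ 0.54928664 -0.13694638  0.061     ]
lens ((328.6266784667969, 248.1451873779297), (37.38376235961914, 49.621124267578125), 70.2329330444336) [ 0.44928819 -0.30628072  0.151     ]
```

```bash
cat >> h.py <<'E'
from scipy.spatial.transform import Rotation as Ro
def to(p,yaw=None):
    o=get_obs();w,x,y,z=o['eef_rot'];R=Ro.from_quat([x,y,z,w]);M=R.as_matrix()
    print("t",round(o['time_s'],2),"pos",np.round(o['eef_pos'],4),"F",np.round(o['wrist_force'],2),"open",round(float(o['opening']),3),"q",np.round(o['q'],2))
    print("dp",np.round(M.T@(np.array(p)-o['eef_pos'])/.25,3))
    if yaw is not None:
        T=np.array([[np.cos(yaw),np.sin(yaw),0],[np.sin(yaw),-np.cos(yaw),0],[0,0,-1]])
        print("turn",np.round(Ro.from_matrix(M.T@T).as_rotvec()/np.radians(30),3))
E
python3 - <<'E'
from h import *
# rocker dot by two views: match top dot ray at several z with scene green blob
im=cv2.imread('pics/scene0.png')
for z in(.03,.04,.045,.05,.055,.06): X=ray("top",(242.3,246.5),z);print(z,np.round(X,4),np.round(proj("scene",X),1), np.round(ray("top",(247.5,246),z),4),np.round(proj("scene",ray("top",(247.5,246),z)),1))
c=im[215:255,260:310].astype(int);m=c.min(2);m2=np.argwhere((masks(im)["green"])[215:255,260:310]);print(m2.mean(0)[::-1]+[260,215])
cv2.imwrite('pics/r.png',cv2.resize(im[195:265,235:335],None,fx=7,fy=7,interpolation=cv2.INTER_CUBIC))
to([.549,-.085,.12],np.pi/2)
E
```

```text
0.03 [ 0.4554 -0.1197  0.03  ] [279.3 240. ] [ 0.4567 -0.1324  0.03  ] [281.7 237.2]
0.04 [ 0.455  -0.1196  0.04  ] [279.6 237.4] [ 0.4563 -0.1322  0.04  ] [282.  234.5]
0.045 [ 0.4548 -0.1196  0.045 ] [279.8 236. ] [ 0.4561 -0.1321  0.045 ] [282.2 233.2]
0.05 [ 0.4546 -0.1196  0.05  ] [279.9 234.7] [ 0.4559 -0.132   0.05  ] [282.3 231.9]
0.055 [ 0.4544 -0.1196  0.055 ] [280.1 233.3] [ 0.4557 -0.132   0.055 ] [282.4 230.5]
0.06 [ 0.4542 -0.1195  0.06  ] [280.2 231.9] [ 0.4556 -0.1319  0.06  ] [282.6 229.2]
[282.57142857 231.18181818]
t 0.1 pos [ 0.1802 -0.5455  0.2082] F [ 0.38 -0.38 -0.01] open 1.0 q [-1.46  0.18  1.61 -0.    1.35 -0.21]
dp [ 1.978 -1.286  0.355]
turn [-2.000e-03 -2.000e-03 -2.391e+00]
```

Emit:
{"api": "arm_command", "payload": {
  "dp": [
    [0.98,-0.64,0],
    [0.98,-0.64,0],
    [0.98,-0.64,0],
    [0.98,-0.64,0],
    [0.98,-0.64,0]
  ],
  "turn": [
    [0,0,-0.8],
    [0,0,-0.8],
    [0,0,-0.8],
    [0,0,-0.8],
    [0,0,-0.8]
  ],
  "jaw": [0.42,0.42,0.42,0.42,0.42]
}}

```text
time_s: 0.72
eef_pos: [0.3638, -0.3148, 0.2087]
eef_rot: [-0.0, 0.933, 0.361, 0.0]
wrist_force: [-0.3, -0.8, 0.6]
opening: 0.422
grasp_force: 0.0
```

View pics/r.png

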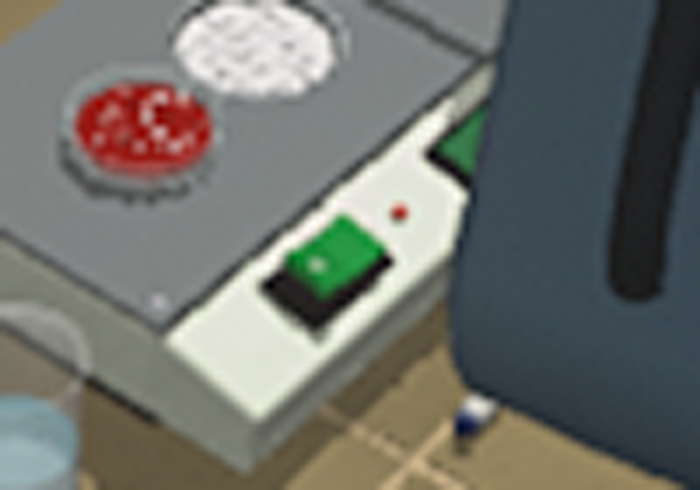

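```bash
python3 -c "
from h import *
to([.549,-.082,.12],np.pi/2)"
```

```text
t 0.72 pos [ 0.3638 -0.3148  0.2087] F [-0.32 -0.75  0.56] open 0.422 q [-0.96 -0.03  1.84  0.    1.34 -0.13]
dp [ 1.175 -0.189  0.355]
turn [-1.000e-03 -1.000e-03 -1.589e+00]
```

The scene crop shows the rocker with its dotted left end raised. The dot is at scene (280.1,232.7), so it lies at about (0.454,-0.120,0.057).

Emit:
{"api": "arm_command", "payload": {
  "dp": [
    [0.9,-0.15,0],
    [0.9,-0.15,0],
    [0.9,-0.15,0],
    [0.9,-0.15,0],
    [0.9,-0.15,0]
  ],
  "turn": [
    [0,0,-0.8],
    [0,0,-0.8],
    [0,0,-0.8],
    [0,0,-0.8],
    [0,0,-0.8]
  ],
  "jaw": [0.42,0.42,0.42,0.42,0.42]
}}

```text
time_s: 1.35
eef_pos: [0.5048, -0.1357, 0.2085]
eef_rot: [-0.001, 0.836, 0.548, -0.0]
wrist_force: [-0.6, 0.5, -0.5]
opening: 0.42
grasp_force: 0.0
```

```bash
python3 -c "
from h import *
to([.549,-.082,.09],np.pi/2)"
```

```text
t 1.35 pos [ 0.5048 -0.1357  0.2085] F [-0.59  0.52 -0.53] open 0.42 q [-0.49  0.06  1.74  0.    1.34 -0.08]
dp [0.267 0.077 0.474]
turn [-0.002 -0.001 -0.783]
```

Emit:
{"api": "arm_command", "payload": {
  "dp": [
    [0.267,0.077,0],
    [0.267,0.077,0],
    [0.267,0.077,0.1],
    [0.267,0.077,0.3],
    [0.267,0.077,0.474]
  ],
  "turn": [
    [0,0,-0.783],
    [0,0,-0.783],
    [0,0,-0.783],
    [0,0,-0.783],
    [0,0,-0.783]
  ],
  "jaw": [0.42,0.42,0.42,0.42,0.42]
}}

```text
time_s: 1.98
eef_pos: [0.5476, -0.086, 0.0889]
eef_rot: [-0.0, 0.709, 0.705, -0.0]
wrist_force: [-0.4, 0.9, -0.7]
opening: 0.418
grasp_force: 0.0
```

```bash
python3 -c "
from h import *
to([.549,-.082,.06],np.pi/2)
for n in('top','scene'): cv2.imwrite(f'pics/{n}1.png',camera(n))
a=cv2.imread('pics/top1.png')[160:290,180:340];b=cv2.imread('pics/scene1.png')[150:280,190:350]
cv2.imwrite('pics/p1.png',cv2.resize(np.hstack([a,b]),None,fx=2.5,fy=2.5,interpolation=cv2.INTER_CUBIC))"
```

```text
t 1.98 pos [ 0.5476 -0.086   0.0889] F [-0.4   0.86 -0.71] open 0.418 q [-0.37  0.27  1.76 -0.    1.11 -0.36]
dp [0.016 0.006 0.116]
turn [-0.001  0.    -0.01 ]
```

View pics/p1.png

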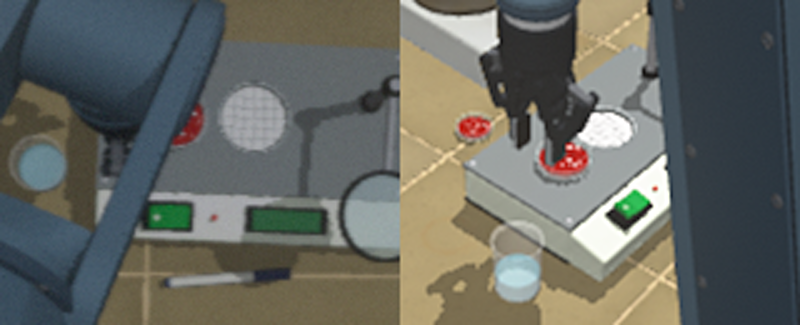

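The crops show both fingertips hovering near the plate: scene (237,206) and (252,213). The arm partly hides the plate in the top view. I'll check the tips against the projection.

```bash
python3 -c "
from h import *
for x in(-.033,-.018,0,.018,.033):
  for y in(-.011,.011):
    for z in (.089,.095): print(x,y,z,proj('scene',[.5476+x,-.086+y,z]).round(1))
print(proj('scene',[.549,-.137,.067]).round(1))"
```

```text
-0.033 -0.011 0.089 [256.6 218.1]
-0.033 -0.011 0.095 [256.6 216.4]
-0.033 0.011 0.089 [251.2 222.6]
-0.033 0.011 0.095 [251.3 220.8]
-0.018 -0.011 0.089 [252.  215.6]
-0.018 -0.011 0.095 [252.1 213.9]
-0.018 0.011 0.089 [246.7 220.1]
-0.018 0.011 0.095 [246.7 218.3]
0 -0.011 0.089 [246.6 212.7]
0 -0.011 0.095 [246.6 211. ]
0 0.011 0.089 [241.2 217.1]
0 0.011 0.095 [241.2 215.3]
0.018 -0.011 0.089 [241.3 209.8]
0.018 -0.011 0.095 [241.3 208.1]
0.018 0.011 0.089 [235.9 214.1]
0.018 0.011 0.095 [235.9 212.4]
0.033 -0.011 0.089 [236.9 207.5]
0.033 -0.011 0.095 [236.9 205.7]
0.033 0.011 0.089 [231.5 211.7]
0.033 0.011 0.095 [231.4 210. ]
[255.6 211.1]
```

Emit:
{"api": "arm_command", "payload": {
  "dp": [
    [0.022,0.005,0],
    [0.022,0.005,0.04],
    [0.022,0.005,0.08],
    [0.022,0.005,0.1],
    [0.022,0.005,0.1]
  ],
  "turn": [
    [0,0,0],
    [0,0,0],
    [0,0,0],
    [0,0,0],
    [0,0,0]
  ],
  "jaw": [0.42,0.42,0.42,0.42,0.42]
}}

```text
time_s: 2.7
eef_pos: [0.5494, -0.0792, 0.065]
eef_rot: [-0.0, 0.709, 0.706, -0.0]
wrist_force: [0.1, 0.4, -0.1]
opening: 0.418
grasp_force: 0.0
```

```bash
python3 -c "
from h import *
to([.549,-.082,.06],np.pi/2)
cv2.imwrite('pics/scene2.png',camera('scene'))
b=cv2.imread('pics/scene2.png')[165:245,210:310]
cv2.imwrite('pics/p2.png',cv2.resize(b,None,fx=7,fy=7,interpolation=cv2.INTER_CUBIC))
for x in(-.018,.018):
    print([proj('scene',[.549+x,-.082-.011,z]).round(1).tolist() for z in (.055,.064,.074)])
"
```

```text
t 2.7 pos [ 0.5494 -0.0792  0.065 ] F [ 0.12  0.36 -0.05] open 0.418 q [-0.36  0.31  1.77  0.    1.07 -0.35]
dp [-0.011 -0.002  0.02 ]
turn [-0.002 -0.001 -0.008]
[[250.5, 225.9], [250.5, 223.4], [250.6, 220.5]]
[[240.0, 220.0], [239.9, 217.5], [239.9, 214.7]]
```

View pics/p2.png

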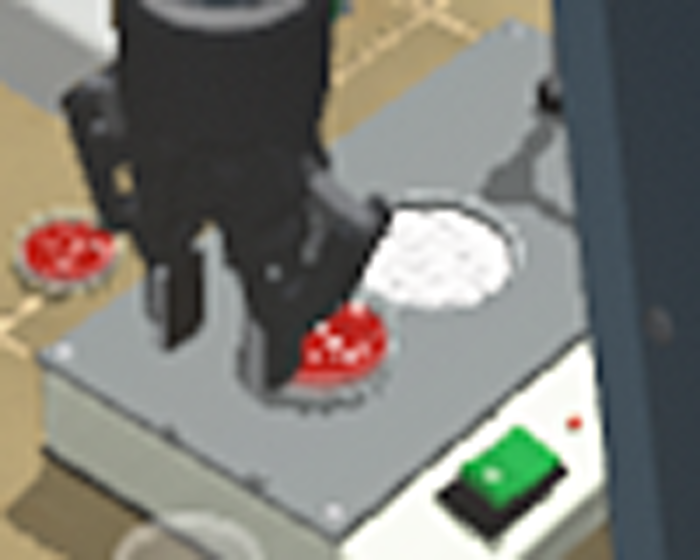

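The crop shows the tips at scene (235,215) and (248,221), behind the plate on its +y side and still clear of the deck. I'll lower in small steps.

Emit:
{"api": "arm_command", "payload": {
  "dp": [
    [0,0,0.008],
    [0,0,0.016],
    [0,0,0.02],
    [0,0,0.02]
  ],
  "turn": [
    [0,0,0],
    [0,0,0],
    [0,0,0],
    [0,0,0]
  ],
  "jaw": [0.42,0.42,0.42,0.42]
}}

```text
time_s: 3.25
eef_pos: [0.5497, -0.0794, 0.0604]
eef_rot: [-0.0, 0.709, 0.706, -0.0]
wrist_force: [-0.0, 0.5, 0.1]
opening: 0.42
grasp_force: 0.0
```

Emit:
{"api": "arm_command", "payload": {
  "dp": [
    [0,0,0.004],
    [0,0,0.008],
    [0,0,0.008]
  ],
  "turn": [
    [0,0,0],
    [0,0,0],
    [0,0,0]
  ],
  "jaw": [0.42,0.42,0.42]
}}

```text
time_s: 3.62
eef_pos: [0.5497, -0.0793, 0.0584]
eef_rot: [-0.0, 0.709, 0.706, -0.0]
wrist_force: [-0.5, -1.4, 0.4]
opening: 0.418
grasp_force: 0.0
```

Emit:
{"api": "arm_command", "payload": {
  "dp": [
    [0,0,0.004],
    [0,0,0.008],
    [0,0,0.008]
  ],
  "turn": [
    [0,0,0],
    [0,0,0],
    [0,0,0]
  ],
  "jaw": [0.42,0.42,0.42]
}}

```text
time_s: 4.0
eef_pos: [0.5497, -0.0793, 0.0564]
eef_rot: [-0.0, 0.709, 0.706, -0.0]
wrist_force: [0.0, 0.3, -0.4]
opening: 0.417
grasp_force: 0.0
```

Emit:
{"api": "arm_command", "payload": {
  "dp": [
    [0,0,0.004],
    [0,0,0.008],
    [0,0,0.008]
  ],
  "turn": [
    [0,0,0],
    [0,0,0],
    [0,0,0]
  ],
  "jaw": [0.42,0.42,0.42]
}}

```text
time_s: 4.38
eef_pos: [0.5497, -0.0793, 0.0544]
eef_rot: [-0.0, 0.709, 0.706, -0.0]
wrist_force: [0.1, -0.6, 0.3]
opening: 0.42
grasp_force: 0.0
```

Emit:
{"api": "arm_command", "payload": {
  "dp": [
    [0,0,0.004],
    [0,0,0.008],
    [0,0,0.008]
  ],
  "turn": [
    [0,0,0],
    [0,0,0],
    [0,0,0]
  ],
  "jaw": [0.42,0.42,0.42]
}}

```text
time_s: 4.75
eef_pos: [0.5497, -0.0793, 0.0524]
eef_rot: [-0.0, 0.709, 0.706, -0.0]
wrist_force: [0.4, -0.4, -0.6]
opening: 0.42
grasp_force: 0.0
```

Emit:
{"api": "arm_command", "payload": {
  "dp": [
    [0,0,0.004],
    [0,0,0.006],
    [0,0,0.006]
  ],
  "turn": [
    [0,0,0],
    [0,0,0],
    [0,0,0]
  ],
  "jaw": [0.42,0.42,0.42]
}}

```text
time_s: 5.12
eef_pos: [0.5497, -0.0794, 0.0509]
eef_rot: [-0.0, 0.709, 0.706, -0.0]
wrist_force: [-0.0, 0.0, 0.5]
opening: 0.419
grasp_force: 0.0
```

Emit:
{"api": "arm_command", "payload": {
  "dp": [
    [0,0,0.004],
    [0,0,0.006],
    [0,0,0.006]
  ],
  "turn": [
    [0,0,0],
    [0,0,0],
    [0,0,0]
  ],
  "jaw": [0.42,0.42,0.42]
}}

```text
time_s: 5.5
eef_pos: [0.5497, -0.0794, 0.0494]
eef_rot: [-0.0, 0.709, 0.706, -0.0]
wrist_force: [-1.3, -0.3, 0.0]
opening: 0.417
grasp_force: 0.0
```

Emit:
{"api": "arm_command", "payload": {
  "dp": [
    [0,0,0.004],
    [0,0,0.006],
    [0,0,0.006]
  ],
  "turn": [
    [0,0,0],
    [0,0,0],
    [0,0,0]
  ],
  "jaw": [0.42,0.42,0.42]
}}

```text
time_s: 5.88
eef_pos: [0.5497, -0.0794, 0.0479]
eef_rot: [-0.0, 0.709, 0.706, -0.0]
wrist_force: [0.3, -0.2, -0.5]
opening: 0.417
grasp_force: 0.0
```

```bash
python3 -c "
from h import *
to([.549,-.082,.06],np.pi/2)
cv2.imwrite('pics/scene3.png',camera('scene'))
b=cv2.imread('pics/scene3.png')[165:245,210:310]
cv2.imwrite('pics/p3.png',cv2.resize(b,None,fx=7,fy=7,interpolation=cv2.INTER_CUBIC))
for x in(-.018,.018):
    print([(proj('scene',[.549+x,-.0794-.011,z])*7-[1470,1155]).round().tolist() for z in (.055,.064,.074)])
"
```

```text
t 5.88 pos [ 0.5497 -0.0794  0.0479] F [ 0.34 -0.18 -0.5 ] open 0.417 q [-0.36  0.34  1.77  0.    1.03 -0.35]
dp [-0.011 -0.003 -0.048]
turn [-0.    -0.    -0.008]
[[279.0, 430.0], [279.0, 412.0], [280.0, 392.0]]
[[205.0, 389.0], [205.0, 371.0], [205.0, 351.0]]
```

View pics/p3.png

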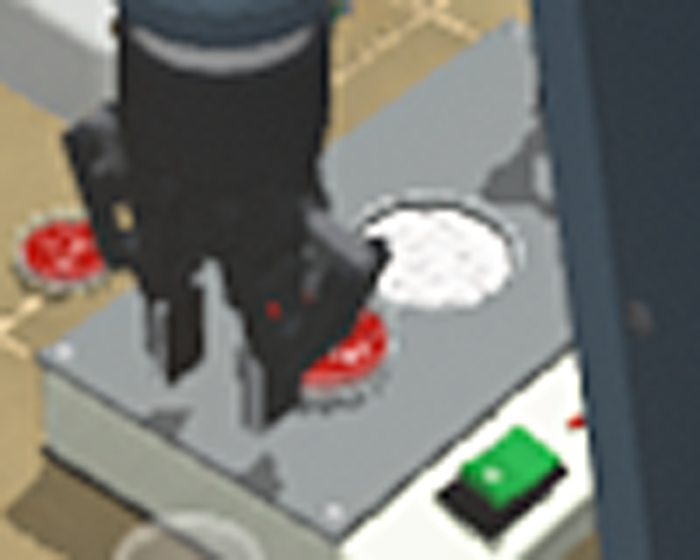

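The tips are at crop (175,383) and (262,430), and their shadows at (165,420) and (265,465). They are still several mm above the deck, so I'll keep lowering.

Emit:
{"api": "arm_command", "payload": {
  "dp": [
    [0,0,0.004],
    [0,0,0.008],
    [0,0,0.012],
    [0,0,0.012]
  ],
  "turn": [
    [0,0,0],
    [0,0,0],
    [0,0,0],
    [0,0,0]
  ],
  "jaw": [0.42,0.42,0.42,0.42]
}}

```text
time_s: 6.42
eef_pos: [0.5497, -0.0793, 0.0448]
eef_rot: [-0.0, 0.709, 0.706, -0.0]
wrist_force: [-0.2, -0.0, 1.2]
opening: 0.42
grasp_force: 0.0
```

Emit:
{"api": "arm_command", "payload": {
  "dp": [
    [0,0,0.003],
    [0,0,0.006],
    [0,0,0.006]
  ],
  "turn": [
    [0,0,0],
    [0,0,0],
    [0,0,0]
  ],
  "jaw": [0.42,0.42,0.42]
}}

```text
time_s: 6.8
eef_pos: [0.5497, -0.0794, 0.0434]
eef_rot: [-0.0, 0.709, 0.706, -0.0]
wrist_force: [-0.4, 0.6, -0.4]
opening: 0.419
grasp_force: 0.0
```

Emit:
{"api": "arm_command", "payload": {
  "dp": [
    [0,0,0.003],
    [0,0,0.006],
    [0,0,0.006]
  ],
  "turn": [
    [0,0,0],
    [0,0,0],
    [0,0,0]
  ],
  "jaw": [0.42,0.42,0.42]
}}

```text
time_s: 7.18
eef_pos: [0.5497, -0.0794, 0.0419]
eef_rot: [-0.0, 0.709, 0.706, -0.0]
wrist_force: [-0.3, -0.2, -0.7]
opening: 0.421
grasp_force: 0.0
```

Emit:
{"api": "arm_command", "payload": {
  "dp": [
    [0,0,0.003],
    [0,0,0.006],
    [0,0,0.006]
  ],
  "turn": [
    [0,0,0],
    [0,0,0],
    [0,0,0]
  ],
  "jaw": [0.42,0.42,0.42]
}}

```text
time_s: 7.55
eef_pos: [0.5497, -0.0794, 0.0404]
eef_rot: [-0.0, 0.709, 0.706, -0.0]
wrist_force: [0.4, 0.3, 0.2]
opening: 0.422
grasp_force: 0.0
```

Emit:
{"api": "arm_command", "payload": {
  "dp": [
    [0,0,0.003],
    [0,0,0.006],
    [0,0,0.006]
  ],
  "turn": [
    [0,0,0],
    [0,0,0],
    [0,0,0]
  ],
  "jaw": [0.42,0.42,0.42]
}}

```text
time_s: 7.92
eef_pos: [0.5497, -0.0794, 0.0389]
eef_rot: [-0.0, 0.709, 0.706, -0.0]
wrist_force: [-0.0, -0.4, -0.6]
opening: 0.421
grasp_force: 0.0
```

```bash
python3 -c "
from h import *
to([.549,-.082,.06],np.pi/2)
cv2.imwrite('pics/scene4.png',camera('scene'))
b=cv2.imread('pics/scene4.png')[195:235,220:280]
cv2.imwrite('pics/p4.png',cv2.resize(b,None,fx=12,fy=12,interpolation=cv2.INTER_CUBIC))
"
```

```text
t 7.92 pos [ 0.5497 -0.0794  0.0389] F [-0.04 -0.35 -0.64] open 0.421 q [-0.36  0.35  1.78  0.    1.01 -0.35]
dp [-0.011 -0.003 -0.084]
turn [-0.    -0.    -0.008]
```

View pics/p4.png

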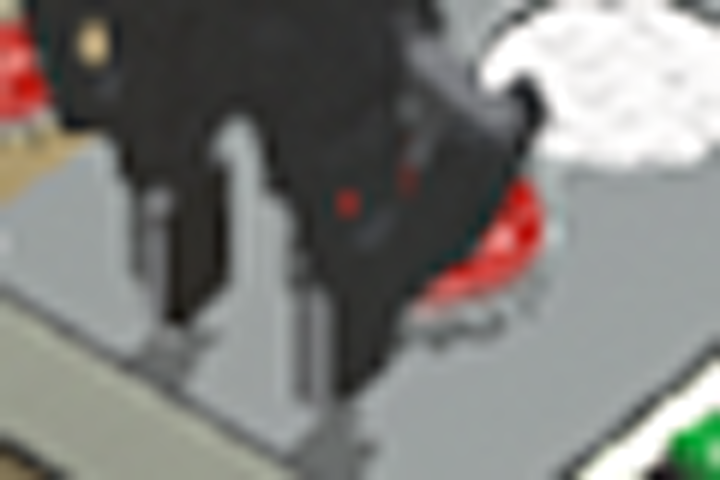

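Emit:
{"api": "arm_command", "payload": {
  "dp": [
    [0,0,0.003],
    [0,0,0.006],
    [0,0,0.006]
  ],
  "turn": [
    [0,0,0],
    [0,0,0],
    [0,0,0]
  ],
  "jaw": [0.42,0.42,0.42]
}}

```text
time_s: 8.35
eef_pos: [0.5497, -0.0793, 0.0374]
eef_rot: [-0.0, 0.709, 0.706, -0.0]
wrist_force: [-0.0, -0.1, 0.1]
opening: 0.42
grasp_force: 0.0
```

Emit:
{"api": "arm_command", "payload": {
  "dp": [
    [0,0,0.003],
    [0,0,0.006],
    [0,0,0.006]
  ],
  "turn": [
    [0,0,0],
    [0,0,0],
    [0,0,0]
  ],
  "jaw": [0.42,0.42,0.42]
}}

```text
time_s: 8.72
eef_pos: [0.5497, -0.0793, 0.0359]
eef_rot: [-0.0, 0.709, 0.706, -0.0]
wrist_force: [-0.4, 0.1, -0.2]
opening: 0.421
grasp_force: 0.0
```

Emit:
{"api": "arm_command", "payload": {
  "dp": [
    [0,0,0.003],
    [0,0,0.006],
    [0,0,0.006]
  ],
  "turn": [
    [0,0,0],
    [0,0,0],
    [0,0,0]
  ],
  "jaw": [0.42,0.42,0.42]
}}

```text
time_s: 9.1
eef_pos: [0.5497, -0.0793, 0.0344]
eef_rot: [-0.0, 0.709, 0.706, -0.0]
wrist_force: [0.2, -0.1, -0.4]
opening: 0.419
grasp_force: 0.0
```

```bash
python3 -c "
from h import *
to([.549,-.082,.06],np.pi/2)
cv2.imwrite('pics/scene5.png',camera('scene'))
for k in (0,1,2,3,4,5):
    im=cv2.imread(f'pics/scene{k}.png',0)
    print(k,[''.join('%4d'%v for v in im[r,236:256]) for r in range(0)], im[210:238,249].tolist(), im[208:232,235].tolist())
"
```

```text
t 9.1 pos [ 0.5497 -0.0793  0.0344] F [ 0.16 -0.12 -0.4 ] open 0.419 q [-0.36  0.36  1.78  0.    1.01 -0.35]
dp [-0.011 -0.003 -0.102]
turn [-0.    -0.    -0.008]
0 [] [60, 104, 100, 79, 119, 103, 64, 81, 89, 117, 112, 84, 82, 114, 134, 130, 130, 131, 130, 129, 129, 129, 130, 131, 131, 130, 102, 98] [129, 129, 129, 129, 129, 129, 128, 129, 130, 129, 129, 130, 129, 130, 129, 130, 129, 130, 133, 116, 84, 116, 135, 126]
1 [] [126, 127, 127, 127, 126, 120, 105, 100, 111, 146, 139, 105, 102, 141, 167, 162, 161, 161, 161, 161, 162, 161, 160, 162, 164, 162, 126, 124] [135, 154, 165, 161, 161, 162, 161, 161, 160, 162, 160, 161, 161, 161, 161, 161, 161, 162, 166, 145, 106, 144, 168, 157]
2 [] [49, 49, 48, 48, 47, 49, 49, 49, 46, 41, 70, 102, 104, 141, 166, 161, 161, 162, 161, 161, 161, 161, 162, 164, 166, 163, 127, 124] [44, 45, 44, 44, 40, 39, 105, 156, 164, 161, 160, 161, 161, 161, 160, 160, 162, 164, 151, 126, 102, 144, 168, 157]
3 [] [56, 48, 51, 50, 50, 47, 47, 48, 48, 47, 48, 47, 49, 43, 42, 107, 154, 164, 161, 163, 149, 136, 139, 120, 100, 123, 118, 124] [44, 43, 44, 43, 43, 43, 44, 43, 42, 35, 52, 109, 151, 163, 164, 133, 97, 100, 124, 129, 101, 143, 166, 155]
4 [] [49, 65, 64, 51, 55, 54, 49, 48, 48, 49, 48, 47, 48, 48, 46, 48, 40, 54, 111, 118, 125, 123, 103, 104, 101, 122, 118, 124] [46, 47, 45, 44, 43, 43, 44, 44, 44, 43, 44, 41, 37, 40, 85, 107, 104, 100, 123, 128, 102, 142, 165, 155]
5 [] [48, 48, 63, 67, 57, 49, 51, 50, 48, 49, 47, 48, 47, 46, 47, 48, 47, 41, 45, 79, 103, 106, 105, 104, 100, 122, 117, 124] [48, 49, 46, 45, 45, 41, 43, 42, 44, 44, 45, 43, 42, 39, 47, 75, 99, 102, 124, 131, 105, 141, 164, 155]
```

Emit:
{"api": "arm_command", "payload": {
  "dp": [
    [0,0,0.003],
    [0,0,0.006],
    [0,0,0.006]
  ],
  "turn": [
    [0,0,0],
    [0,0,0],
    [0,0,0]
  ],
  "jaw": [0.42,0.42,0.42]
}}

```text
time_s: 9.52
eef_pos: [0.5497, -0.0793, 0.0329]
eef_rot: [-0.0, 0.709, 0.706, -0.0]
wrist_force: [0.1, -0.8, 0.6]
opening: 0.421
grasp_force: 0.0
```

Emit:
{"api": "arm_command", "payload": {
  "dp": [
    [0,0,0.003],
    [0,0,0.006],
    [0,0,0.006]
  ],
  "turn": [
    [0,0,0],
    [0,0,0],
    [0,0,0]
  ],
  "jaw": [0.42,0.42,0.42]
}}

```text
time_s: 9.9
eef_pos: [0.5498, -0.0794, 0.0317]
eef_rot: [0.0, 0.709, 0.706, -0.0]
wrist_force: [-2.0, 1.5, 4.3]
opening: 0.419
grasp_force: 1.7
```

```bash
python3 -c "
from h import *
to([.549,-.082,.06],np.pi/2)
cv2.imwrite('pics/scene6.png',camera('scene'));cv2.imwrite('pics/top6.png',camera('top'))
im=cv2.imread('pics/scene6.png',0);print(im[210:238,249].tolist(), im[208:232,235].tolist())
a=cv2.imread('pics/top6.png',0);
for r in range(196,240,2): print(r,a[r,216:262:2].tolist())
"
```

```text
t 9.9 pos [ 0.5498 -0.0794  0.0317] F [-1.97  1.53  4.26] open 0.419 q [-0.36  0.36  1.78 -0.    1.   -0.35]
dp [-0.01  -0.003 -0.113]
turn [ 0.     0.    -0.008]
[49, 47, 48, 63, 64, 51, 51, 51, 51, 49, 48, 47, 48, 47, 47, 48, 46, 45, 42, 43, 79, 104, 107, 104, 103, 100, 97, 125] [51, 48, 47, 46, 45, 46, 41, 42, 42, 43, 43, 43, 43, 42, 38, 43, 86, 103, 123, 130, 105, 142, 165, 154]
196 [66, 63, 69, 69, 69, 70, 73, 69, 67, 60, 60, 54, 64, 80, 76, 82, 84, 80, 71, 64, 57, 100, 101]
198 [60, 60, 59, 63, 66, 69, 68, 59, 53, 59, 61, 49, 76, 79, 79, 79, 76, 79, 73, 55, 52, 90, 104]
200 [53, 57, 61, 59, 63, 66, 66, 57, 54, 61, 57, 62, 76, 79, 79, 80, 80, 64, 71, 47, 54, 66, 108]
202 [49, 52, 52, 54, 58, 51, 51, 52, 55, 56, 53, 73, 80, 80, 82, 81, 78, 65, 56, 44, 53, 47, 80]
204 [45, 47, 51, 52, 50, 49, 49, 53, 54, 53, 62, 79, 77, 81, 79, 80, 70, 63, 47, 83, 77, 83, 64]
206 [41, 40, 46, 46, 48, 50, 49, 49, 53, 52, 69, 81, 79, 78, 77, 80, 58, 56, 62, 70, 61, 73, 75]
208 [42, 45, 44, 37, 42, 45, 47, 47, 50, 57, 75, 80, 81, 78, 77, 74, 55, 55, 56, 54, 79, 68, 79]
210 [37, 35, 38, 31, 36, 39, 40
[... 798 characters left out ...]
6, 80, 81, 80, 83, 78, 53, 84, 100, 98, 100, 99, 98, 100, 100, 101, 103]
228 [70, 51, 38, 65, 76, 72, 79, 78, 81, 79, 80, 69, 62, 98, 100, 97, 99, 96, 99, 101, 104, 100, 99]
230 [69, 60, 39, 63, 61, 78, 82, 80, 77, 81, 82, 52, 82, 101, 99, 99, 97, 102, 99, 99, 99, 101, 102]
232 [67, 81, 100, 115, 76, 79, 79, 80, 80, 79, 74, 49, 91, 99, 99, 100, 99, 101, 101, 99, 100, 101, 98]
234 [71, 88, 98, 89, 77, 80, 78, 80, 77, 79, 61, 70, 99, 103, 98, 101, 102, 98, 101, 101, 101, 100, 98]
236 [69, 91, 149, 96, 78, 77, 76, 82, 77, 76, 51, 103, 115, 105, 104, 113, 99, 98, 110, 102, 102, 99, 101]
238 [68, 100, 158, 86, 77, 79, 80, 82, 79, 64, 75, 161, 164, 166, 166, 166, 165, 157, 169, 165, 161, 156, 157]
```

Contact with the deck came at TCP z ≈ 0.032. I'll raise about 2.5 mm and push gently towards -y.

Emit:
{"api": "arm_command", "payload": {
  "dp": [
    [0,0,-0.012],
    [-0.02,0,-0.012],
    [-0.044,0,-0.012],
    [-0.068,0,-0.012],
    [-0.092,0,-0.012]
  ],
  "turn": [
    [0,0,0],
    [0,0,0],
    [0,0,0],
    [0,0,0],
    [0,0,0]
  ],
  "jaw": [0.42,0.42,0.42,0.42,0.42]
}}

```text
time_s: 10.62
eef_pos: [0.5496, -0.103, 0.0344]
eef_rot: [-0.0, 0.709, 0.705, -0.0]
wrist_force: [0.4, -0.0, 0.1]
opening: 0.423
grasp_force: 0.3
```

Emit:
{"api": "arm_command", "payload": {
  "dp": [
    [-0.02,0,0],
    [-0.04,0,0],
    [-0.06,0,0],
    [-0.08,0,0],
    [-0.08,0,0]
  ],
  "turn": [
    [0,0,0],
    [0,0,0],
    [0,0,0],
    [0,0,0],
    [0,0,0]
  ],
  "jaw": [0.42,0.42,0.42,0.42,0.42]
}}

```text
time_s: 11.25
eef_pos: [0.5497, -0.1228, 0.0345]
eef_rot: [0.0, 0.709, 0.705, 0.0]
wrist_force: [-0.1, 0.8, 1.0]
opening: 0.418
grasp_force: 0.0
```

```bash
python3 -c "
from h import *
to([.549,-.1765,.0345],np.pi/2)
for n,z,lo in(('scene',.061,(225,180,300,230)),('top',.061,(236,190,300,225))):
    im=camera(n);cv2.imwrite(f'pics/{n}7.png',im)
    m=masks(im)['red'].astype(np.uint8);m[:lo[1]]=0;m[lo[3]:]=0;m[:,:lo[0]]=0;m[:,lo[2]:]=0
    m=cv2.morphologyEx(m,cv2.MORPH_CLOSE,np.ones((3,3)))
    for c in blobs(m,6):
        b=cv2.boundingRect(c);print(n,b,ray(n,(b[0]+(b[2]-1)/2,b[1]+(b[3]-1)/2),z).round(4), 'right',ray(n,(b[0]+b[2]-1,b[1]+b[3]/2),z).round(4))
"
```

```text
t 11.25 pos [ 0.5497 -0.1228  0.0345] F [-0.14  0.78  0.98] open 0.418 q [-0.43  0.37  1.76 -0.    1.01 -0.43]
dp [-0.215 -0.002  0.   ]
turn [ 0.     0.    -0.009]
scene (263, 209, 7, 6) [ 0.5302 -0.159   0.061 ] right [ 0.5227 -0.1626  0.061 ]
scene (251, 205, 5, 9) [ 0.5639 -0.1448  0.061 ] right [ 0.5584 -0.1466  0.061 ]
top (252, 214, 7, 4) [ 0.5285 -0.149   0.061 ] right [ 0.5274 -0.1562  0.061 ]
```

```bash
python3 -c "
from h import *
a=cv2.imread('pics/scene7.png')[180:240,225:300];b=cv2.imread('pics/top7.png')[185:245,225:300]
cv2.imwrite('pics/p7.png',cv2.resize(np.hstack([a,b]),None,fx=5.3,fy=5.3,interpolation=cv2.INTER_CUBIC))
"
```

```text
(no output)
```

View pics/p7.png

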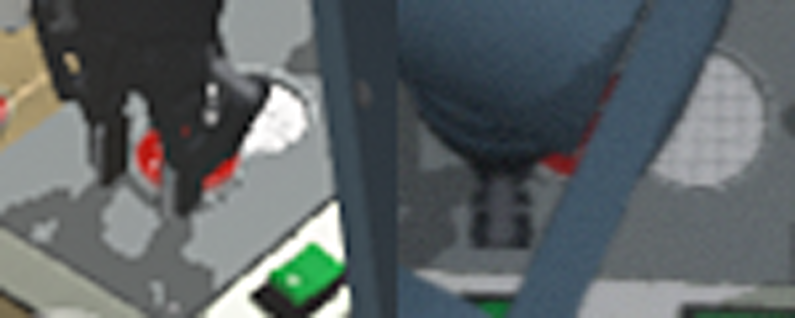

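The plate sits cradled ahead of the fingers (red visible around scene (251–270,210), about 35 mm ahead of the TCP). I'll keep pushing.

Emit:
{"api": "arm_command", "payload": {
  "dp": [
    [-0.02,0,0],
    [-0.04,0,0],
    [-0.06,0,0],
    [-0.08,0,0],
    [-0.1,0,0]
  ],
  "turn": [
    [0,0,0],
    [0,0,0],
    [0,0,0],
    [0,0,0],
    [0,0,0]
  ],
  "jaw": [0.42,0.42,0.42,0.42,0.42]
}}

```text
time_s: 11.98
eef_pos: [0.5495, -0.1478, 0.0345]
eef_rot: [-0.0, 0.709, 0.706, 0.0]
wrist_force: [0.1, 1.0, 1.0]
opening: 0.419
grasp_force: 0.2
```

Emit:
{"api": "arm_command", "payload": {
  "dp": [
    [-0.016,0,0],
    [-0.032,0,0],
    [-0.048,0,0],
    [-0.064,0,0],
    [-0.072,0,0]
  ],
  "turn": [
    [0,0,0],
    [0,0,0],
    [0,0,0],
    [0,0,0],
    [0,0,0]
  ],
  "jaw": [0.42,0.42,0.42,0.42,0.42]
}}

```text
time_s: 12.6
eef_pos: [0.5495, -0.1656, 0.0346]
eef_rot: [0.0, 0.709, 0.706, 0.0]
wrist_force: [0.7, 0.1, -0.1]
opening: 0.418
grasp_force: 0.4
```

```bash
cat >> h.py <<'E'
def look(k):
    for n,lo in(('scene',(235,170,300,230)),('top',(236,190,310,225))):
        im=camera(n);cv2.imwrite(f'pics/{n}{k}.png',im)
        m=masks(im)['red'].astype(np.uint8);m[:lo[1]]=0;m[lo[3]:]=0;m[:,:lo[0]]=0;m[:,lo[2]:]=0
        m=cv2.morphologyEx(m,cv2.MORPH_CLOSE,np.ones((3,3)))
        for c in blobs(m,6):
            b=cv2.boundingRect(c);print(n,b,int(cv2.contourArea(c)),'ctr',ray(n,(b[0]+(b[2]-1)/2,b[1]+(b[3]-1)/2),.058).round(4),'R',ray(n,(b[0]+b[2]-1,b[1]+b[3]/2),.058).round(4))
E
python3 -c "
from h import *
to([.55,-.1765,.0345],np.pi/2)
look(8)"
```

```text
t 12.6 pos [ 0.5495 -0.1656  0.0346] F [ 0.7   0.14 -0.1 ] open 0.418 q [-0.5   0.39  1.73  0.    1.02 -0.5 ]
dp [-0.044  0.002  0.   ]
turn [ 0.    -0.    -0.008]
scene (273, 202, 6, 5) 8 ctr [ 0.531  -0.2038  0.058 ] R [ 0.5244 -0.2065  0.058 ]
scene (261, 197, 5, 10) 26 ctr [ 0.5644 -0.1903  0.058 ] R [ 0.5588 -0.1922  0.058 ]
top (271, 215, 12, 3) 16 ctr [ 0.5284 -0.2011  0.058 ] R [ 0.5273 -0.2144  0.058 ]
```

Emit:
{"api": "arm_command", "payload": {
  "dp": [
    [-0.006,0,0],
    [-0.012,0,0],
    [-0.018,0,0],
    [-0.024,0,0],
    [-0.024,0,0]
  ],
  "turn": [
    [0,0,0],
    [0,0,0],
    [0,0,0],
    [0,0,0],
    [0,0,0]
  ],
  "jaw": [0.42,0.42,0.42,0.42,0.42]
}}

```text
time_s: 13.32
eef_pos: [0.5494, -0.1715, 0.0345]
eef_rot: [0.0, 0.709, 0.706, -0.0]
wrist_force: [0.1, 0.0, 0.8]
opening: 0.421
grasp_force: 0.0
```

```bash
python3 -c "
from h import *
to([.55,-.1765,.0345],np.pi/2)
look(9)"
```

```text
t 13.32 pos [ 0.5494 -0.1715  0.0345] F [0.08 0.01 0.82] open 0.421 q [-0.51  0.4   1.72 -0.    1.02 -0.5 ]
dp [-0.02   0.003  0.   ]
turn [ 0.     0.    -0.008]
scene (274, 201, 6, 5) 9 ctr [ 0.5314 -0.2091  0.058 ] R [ 0.5247 -0.2118  0.058 ]
scene (262, 197, 6, 8) 24 ctr [ 0.5638 -0.1965  0.058 ] R [ 0.5571 -0.1992  0.058 ]
top (274, 215, 11, 3) 16 ctr [ 0.5284 -0.2071  0.058 ] R [ 0.5274 -0.2192  0.058 ]
```

Emit:
{"api": "arm_command", "payload": {
  "dp": [
    [-0.004,0,0],
    [-0.008,0,0],
    [-0.012,0,0],
    [-0.012,0,0]
  ],
  "turn": [
    [0,0,0],
    [0,0,0],
    [0,0,0],
    [0,0,0]
  ],
  "jaw": [0.42,0.42,0.42,0.42]
}}

```text
time_s: 13.92
eef_pos: [0.5494, -0.1745, 0.0345]
eef_rot: [0.0, 0.709, 0.706, 0.0]
wrist_force: [0.1, 0.4, -0.3]
opening: 0.416
grasp_force: 0.0
```

```bash
python3 -c "
from h import *
to([.55,-.1765,.0345],np.pi/2)
look(10)"
```

```text
t 13.93 pos [ 0.5494 -0.1745  0.0345] F [ 0.13  0.42 -0.26] open 0.416 q [-0.51  0.4   1.72 -0.    1.02 -0.51]
dp [-0.008  0.002 -0.   ]
turn [ 0.     0.    -0.008]
scene (275, 201, 5, 5) 6 ctr [ 0.5303 -0.21    0.058 ] R [ 0.5247 -0.2118  0.058 ]
scene (263, 196, 5, 9) 22 ctr [ 0.5641 -0.1991  0.058 ] R [ 0.5584 -0.201   0.058 ]
top (276, 214, 10, 4) 15 ctr [ 0.5297 -0.2107  0.058 ] R [ 0.5286 -0.2216  0.058 ]
```

Emit:
{"api": "arm_command", "payload": {
  "dp": [
    [-0.004,0,0],
    [-0.008,0,0],
    [-0.008,0,0],
    [-0.008,0,0]
  ],
  "turn": [
    [0,0,0],
    [0,0,0],
    [0,0,0],
    [0,0,0]
  ],
  "jaw": [0.42,0.42,0.42,0.42]
}}

```text
time_s: 14.52
eef_pos: [0.5494, -0.1764, 0.0345]
eef_rot: [-0.0, 0.709, 0.706, -0.0]
wrist_force: [0.2, -0.4, 0.0]
opening: 0.419
grasp_force: 0.0
```

```bash
python3 -c "
from h import *
to([.55,-.1765,.0345],np.pi/2)
look(11)"
```

```text
t 14.53 pos [ 0.5494 -0.1764  0.0345] F [ 0.25 -0.35  0.02] open 0.419 q [-0.52  0.4   1.72 -0.    1.02 -0.51]
dp [-0.     0.003 -0.   ]
turn [-0.    -0.    -0.008]
scene (275, 200, 6, 6) 8 ctr [ 0.5305 -0.2126  0.058 ] R [ 0.5239 -0.2153  0.058 ]
scene (263, 196, 6, 9) 24 ctr [ 0.563 -0.2    0.058] R [ 0.5562 -0.2027  0.058 ]
top (276, 215, 11, 3) 16 ctr [ 0.5285 -0.212   0.058 ] R [ 0.5274 -0.2241  0.058 ]
```

Emit:
{"api": "arm_command", "payload": {
  "dp": [
    [0.06,0,0],
    [0.18,0,-0.03],
    [0.3,0,-0.08],
    [0.36,0,-0.16],
    [0.36,0,-0.2]
  ],
  "turn": [
    [0,0,0],
    [0,0,0],
    [0,0,0],
    [0,0,0],
    [0,0,0]
  ],
  "jaw": [0.42,0.42,0.42,0.42,0.42]
}}

```text
time_s: 15.25
eef_pos: [0.5507, -0.0856, 0.0864]
eef_rot: [0.001, 0.708, 0.706, 0.0]
wrist_force: [0.2, 0.3, -0.4]
opening: 0.42
grasp_force: 0.0
```

```bash
python3 -c "
from h import *
to([.55,-.1765,.0345],np.pi/2)
look(12)
a=cv2.imread('pics/scene12.png')[170:240,230:330];b=cv2.imread('pics/top12.png')[180:250,220:320]
cv2.imwrite('pics/p12.png',cv2.resize(np.hstack([a,b]),None,fx=4,fy=4,interpolation=cv2.INTER_CUBIC))
"
```

```text
t 15.25 pos [ 0.5507 -0.0856  0.0864] F [ 0.16  0.32 -0.4 ] open 0.42 q [-0.37  0.28  1.75 -0.    1.1  -0.36]
dp [-0.363 -0.002  0.208]
turn [ 0.004  0.002 -0.004]
scene (263, 196, 18, 10) 115 ctr [ 0.5487 -0.209   0.058 ] R [ 0.529  -0.2224  0.058 ]
top (271, 198, 20, 20) 294 ctr [ 0.5492 -0.2107  0.058 ] R [ 0.5483 -0.2339  0.058 ]
```

```bash
python3 -c "
from h import *
from scipy.optimize import least_squares
def cen(n,k,lo):
    im=cv2.imread(f'pics/{n}{k}.png');m=masks(im)['red'].astype(np.uint8);M=np.zeros_like(m);M[lo[1]:lo[3],lo[0]:lo[2]]=m[lo[1]:lo[3],lo[0]:lo[2]]
    c=max(blobs(M,20),key=cv2.contourArea);h=np.zeros_like(M);cv2.drawContours(h,[cv2.convexHull(c)],-1,1,-1)
    p=np.argwhere(h);return p.mean(0)[::-1]
for k in(0,12):
    s=cen('scene',k,(235,180,300,230));t=cen('top',k,(236,190,310,225))
    r=least_squares(lambda X:np.r_[proj('scene',X)-s,proj('top',X)-t],[.55,-.2,.06]);print(k,s,t,r.x.round(4),r.fun.round(2))
"
```

```text
0 [255.25806452 212.69892473] [250.09401709 206.84900285] [ 0.5495 -0.1369  0.0609] [ 0.09  0.01 -0.04 -0.07]
12 [271.56849315 200.3630137 ] [280.33030303 207.55454545] [ 0.5492 -0.2104  0.0573] [ 0.05  0.01 -0.02 -0.04]
```

View pics/p12.png

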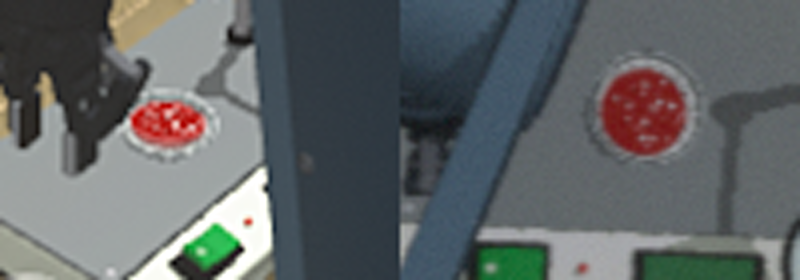

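The picture shows the plate in the well (scene (271,201), top (281,207)), nearly concentric but maybe 2 mm off towards +y/-x. I'll give it a gentle nudge the other way to make sure it is seated.

Emit:
{"api": "arm_command", "payload": {
  "dp": [
    [-0.12,0.002,0],
    [-0.236,0.002,0.04],
    [-0.236,0.002,0.12],
    [-0.236,0.002,0.18],
    [-0.236,0.002,0.207]
  ],
  "turn": [
    [0,0,0],
    [0,0,0],
    [0,0,0],
    [0,0,0],
    [0,0,0]
  ],
  "jaw": [0.42,0.42,0.42,0.42,0.42]
}}

```text
time_s: 15.98
eef_pos: [0.5491, -0.1454, 0.0315]
eef_rot: [-0.001, 0.709, 0.705, -0.0]
wrist_force: [-11.5, 4.9, 47.0]
opening: 0.419
grasp_force: 25.9
```

```bash
python3 -c "
from h import *
to([.551,-.175,.0345],np.pi/2)"
```

```text
t 15.97 pos [ 0.5491 -0.1454  0.0315] F [-11.54   4.94  47.04] open 0.419 q [-0.47  0.39  1.74 -0.    1.01 -0.46]
dp [-0.118  0.008 -0.012]
turn [-0.004 -0.002 -0.009]
```

Emit:
{"api": "arm_command", "payload": {
  "dp": [
    [0,0,-0.008],
    [0,0.006,-0.012],
    [0,0.006,-0.012]
  ],
  "turn": [
    [0,0,0],
    [0,0,0],
    [0,0,0]
  ],
  "jaw": [0.42,0.42,0.42]
}}

```text
time_s: 16.35
eef_pos: [0.552, -0.1454, 0.0362]
eef_rot: [0.0, 0.708, 0.706, 0.0]
wrist_force: [-0.7, 0.2, 0.1]
opening: 0.421
grasp_force: 0.0
```

```bash
python3 -c "
from h import *
to([.551,-.175,.0345],np.pi/2)"
```

```text
t 16.35 pos [ 0.552  -0.1454  0.0362] F [-0.71  0.19  0.12] open 0.421 q [-0.47  0.39  1.74  0.    1.02 -0.46]
dp [-0.118 -0.004  0.007]
turn [ 0.002  0.001 -0.008]
```

Now advance, lowering 1 mm and slowing down near the plate.

Emit:
{"api": "arm_command", "payload": {
  "dp": [
    [-0.04,-0.003,0.004],
    [-0.08,-0.003,0.004],
    [-0.11,-0.003,0.004],
    [-0.12,-0.003,0.004],
    [-0.124,-0.003,0.004]
  ],
  "turn": [
    [0,0,0],
    [0,0,0],
    [0,0,0],
    [0,0,0],
    [0,0,0]
  ],
  "jaw": [0.42,0.42,0.42,0.42,0.42]
}}

```text
time_s: 16.98
eef_pos: [0.5505, -0.1765, 0.0346]
eef_rot: [-0.0, 0.709, 0.705, 0.0]
wrist_force: [0.2, -0.0, -0.8]
opening: 0.421
grasp_force: 0.1
```

Emit:
{"api": "arm_command", "payload": {
  "dp": [
    [-0.003,0,0],
    [-0.005,0,0],
    [-0.005,0,0]
  ],
  "turn": [
    [0,0,0],
    [0,0,0],
    [0,0,0]
  ],
  "jaw": [0.42,0.42,0.42]
}}

```text
time_s: 17.35
eef_pos: [0.5506, -0.1775, 0.0347]
eef_rot: [-0.0, 0.709, 0.706, 0.0]
wrist_force: [-0.5, 0.8, 0.1]
opening: 0.418
grasp_force: 0.1
```

```bash
python3 -c "
from h import *
to([.551,-.178,.0345],np.pi/2)"
```

```text
t 17.35 pos [ 0.5506 -0.1775  0.0347] F [-0.48  0.8   0.08] open 0.418 q [-0.52  0.4   1.72  0.    1.02 -0.51]
dp [-0.002  0.001  0.001]
turn [-0.    -0.    -0.008]
```

Emit:
{"api": "arm_command", "payload": {
  "dp": [
    [-0.002,0,0],
    [-0.004,0,0],
    [-0.004,0,0]
  ],
  "turn": [
    [0,0,0],
    [0,0,0],
    [0,0,0]
  ],
  "jaw": [0.42,0.42,0.42]
}}

```text
time_s: 17.73
eef_pos: [0.5506, -0.1786, 0.0348]
eef_rot: [0.0, 0.709, 0.706, 0.0]
wrist_force: [-0.6, 0.7, 0.2]
opening: 0.42
grasp_force: 0.1
```

```bash
python3 -c "
from h import *
to([.551,-.178,.0345],np.pi/2);look(13)"
```

```text
t 17.73 pos [ 0.5506 -0.1786  0.0348] F [-0.57  0.7   0.21] open 0.42 q [-0.52  0.4   1.71  0.    1.02 -0.51]
dp [0.003 0.001 0.001]
turn [ 0.    -0.    -0.008]
scene (275, 199, 6, 7) 11 ctr [ 0.5318 -0.2144  0.058 ] R [ 0.5251 -0.2171  0.058 ]
scene (263, 196, 6, 10) 26 ctr [ 0.5617 -0.1983  0.058 ] R [ 0.5549 -0.201   0.058 ]
top (276, 213, 12, 5) 18 ctr [ 0.5309 -0.2132  0.058 ] R [ 0.5299 -0.2265  0.058 ]
```

Emit:
{"api": "arm_command", "payload": {
  "dp": [
    [0.06,0,0],
    [0.16,0,-0.05],
    [0.28,0,-0.25],
    [0.34,0,-0.5],
    [0.34,0,-0.7]
  ],
  "turn": [
    [0,0,0],
    [0,0,0],
    [0,0,0],
    [0,0,0],
    [0,0,0]
  ],
  "jaw": [0.42,0.42,0.42,0.42,0.42]
}}

```text
time_s: 18.45
eef_pos: [0.551, -0.0914, 0.212]
eef_rot: [0.0, 0.708, 0.706, 0.0]
wrist_force: [0.6, -0.5, -0.5]
opening: 0.42
grasp_force: 0.0
```

```bash
cat >> h.py <<'E'
from scipy.optimize import least_squares
def cen(n,k,lo):
    im=cv2.imread(f'pics/{n}{k}.png');m=masks(im)['red'].astype(np.uint8);M=np.zeros_like(m);M[lo[1]:lo[3],lo[0]:lo[2]]=m[lo[1]:lo[3],lo[0]:lo[2]]
    c=max(blobs(M,20),key=cv2.contourArea);h=np.zeros_like(M);cv2.drawContours(h,[cv2.convexHull(c)],-1,1,-1)
    p=np.argwhere(h);return p.mean(0)[::-1]
def tri(k):
    s=cen('scene',k,(235,180,300,230));t=cen('top',k,(236,190,310,225))
    r=least_squares(lambda X:np.r_[proj('scene',X)-s,proj('top',X)-t],[.55,-.2,.06]);print(k,s,t,r.x.round(4),r.fun.round(2))
E
python3 -c "
from h import *
to([.45,-.385,.21],np.pi/2);look(14);tri(14)"
```

```text
t 18.45 pos [ 0.551  -0.0914  0.212 ] F [ 0.59 -0.52 -0.53] open 0.42 q [-0.38  0.14  1.65  0.    1.35 -0.38]
dp [-1.175 -0.402  0.008]
turn [ 0.002 -0.    -0.004]
scene (263, 195, 18, 12) 141 ctr [ 0.5487 -0.209   0.058 ] R [ 0.529  -0.2224  0.058 ]
top (272, 198, 20, 20) 299 ctr [ 0.5492 -0.2132  0.058 ] R [ 0.5483 -0.2363  0.058 ]
14 [271.70760234 200.43859649] [281.48502994 207.51497006] [ 0.5501 -0.2132  0.0547] [ 0.24  0.03 -0.11 -0.18]
```

Emit:
{"api": "arm_command", "payload": {
  "dp": [
    [-0.2,-0.07,0],
    [-0.4,-0.14,0],
    [-0.6,-0.21,0],
    [-0.8,-0.28,0],
    [-0.9,-0.32,0]
  ],
  "turn": [
    [0,0,0],
    [0,0,0],
    [0,0,0],
    [0,0,0],
    [0,0,0]
  ],
  "jaw": [0,0,0,0,0]
}}

```text
time_s: 19.18
eef_pos: [0.4688, -0.3198, 0.2089]
eef_rot: [-0.0, 0.709, 0.705, -0.0]
wrist_force: [0.1, 0.3, -0.3]
opening: -0.003
grasp_force: 0.0
```

```bash
python3 -c "
from h import *
to([.45,-.385,.115],np.pi/2)
im=camera('top');cv2.imwrite('pics/top15.png',im)"
```

```text
t 19.18 pos [ 0.4688 -0.3198  0.2089] F [ 0.06  0.28 -0.31] open -0.003 q [-0.81  0.16  1.63 -0.    1.35 -0.8 ]
dp [-0.261 -0.073  0.375]
turn [-0.001 -0.001 -0.012]
```

Emit:
{"api": "arm_command", "payload": {
  "dp": [
    [-0.2,-0.073,0],
    [-0.261,-0.073,0.05],
    [-0.261,-0.073,0.2],
    [-0.261,-0.073,0.375],
    [-0.261,-0.073,0.375]
  ],
  "turn": [
    [0,0,0],
    [0,0,0],
    [0,0,0],
    [0,0,0],
    [0,0,0]
  ],
  "jaw": [0,0,0,0,0]
}}

```text
time_s: 19.85
eef_pos: [0.4496, -0.3794, 0.1113]
eef_rot: [-0.005, 0.708, 0.706, 0.001]
wrist_force: [0.2, 1.2, 0.3]
opening: 0.004
grasp_force: 0.0
```

```bash
cat > arc.py <<'E'
from h import *
to([.451,-.385,.115],np.pi/2)
p=get_obs()['eef_pos'];P=np.array([.566,-.325])
for th in np.arange(3.1,1.68,-.1):
    h=11+4*(3.1-th)/1.4
    u=np.array([np.cos(th),np.sin(th)]);t=np.array([np.sin(th),-np.cos(th)])
    F=P+.115*u-(.040+h/1000)*t; d=(F-p[:2])/.25
    print(round(th,2),F.round(4),"dp x",round(d[1],3),"y",round(d[0],3))
E
python3 arc.py
```

```text
t 19.85 pos [ 0.4496 -0.3794  0.1113] F [0.17 1.15 0.34] open 0.004 q [-0.9   0.32  1.65  0.    1.19 -0.9 ]
dp [-0.022  0.005 -0.015]
turn [-0.011 -0.015 -0.007]
3.1 [ 0.449  -0.3712] dp x 0.033 y -0.003
3.0 [ 0.4449 -0.3595] dp x 0.08 y -0.019
2.9 [ 0.442  -0.3476] dp x 0.127 y -0.031
2.8 [ 0.4403 -0.3353] dp x 0.176 y -0.037
2.7 [ 0.4397 -0.323 ] dp x 0.226 y -0.04
2.6 [ 0.4404 -0.3106] dp x 0.275 y -0.037
2.5 [ 0.4423 -0.2984] dp x 0.324 y -0.029
2.4 [ 0.4454 -0.2864] dp x 0.372 y -0.017
2.3 [ 0.4496 -0.2747] dp x 0.419 y 0.0
2.2 [ 0.455  -0.2635] dp x 0.464 y 0.022
2.1 [ 0.4615 -0.2529] dp x 0.506 y 0.047
2.0 [ 0.4689 -0.243 ] dp x 0.546 y 0.077
1.9 [ 0.4773 -0.2338] dp x 0.583 y 0.111
1.8 [ 0.4866 -0.2254] dp x 0.616 y 0.148
1.7 [ 0.4966 -0.218 ] dp x 0.646 y 0.188
```

Emit:
{"api": "arm_command", "payload": {
  "dp": [
    [0.05,-0.005,0],
    [0.1,-0.02,0],
    [0.15,-0.03,0],
    [0.2,-0.037,0],
    [0.25,-0.038,0]
  ],
  "turn": [
    [0,0,0],
    [0,0,0],
    [0,0,0],
    [0,0,0],
    [0,0,0]
  ],
  "jaw": [0,0,0,0,0]
}}

```text
time_s: 20.48
eef_pos: [0.4423, -0.3201, 0.1164]
eef_rot: [0.0, 0.709, 0.706, -0.0]
wrist_force: [0.0, -0.6, -0.4]
opening: 0.004
grasp_force: 0.2
```

```bash
cat >> arc.py <<'E'
im=camera('top');cv2.imwrite('pics/topA%d.png'%(get_obs()['time_s']*100),im)
im2=camera('scene');cv2.imwrite('pics/sceneA%d.png'%(get_obs()['time_s']*100),im2)
E
python3 arc.py
```

```text
t 20.48 pos [ 0.4423 -0.3201  0.1164] F [ 0.04 -0.64 -0.43] open 0.004 q [-0.84  0.22  1.76 -0.    1.16 -0.84]
dp [-0.259  0.036  0.006]
turn [ 0.001  0.001 -0.008]
3.1 [ 0.449  -0.3712] dp x -0.204 y 0.027
3.0 [ 0.4449 -0.3595] dp x -0.158 y 0.011
2.9 [ 0.442  -0.3476] dp x -0.11 y -0.001
2.8 [ 0.4403 -0.3353] dp x -0.061 y -0.008
2.7 [ 0.4397 -0.323 ] dp x -0.011 y -0.01
2.6 [ 0.4404 -0.3106] dp x 0.038 y -0.007
2.5 [ 0.4423 -0.2984] dp x 0.087 y 0.0
2.4 [ 0.4454 -0.2864] dp x 0.135 y 0.013
2.3 [ 0.4496 -0.2747] dp x 0.181 y 0.029
2.2 [ 0.455  -0.2635] dp x 0.226 y 0.051
2.1 [ 0.4615 -0.2529] dp x 0.269 y 0.077
2.0 [ 0.4689 -0.243 ] dp x 0.309 y 0.107
1.9 [ 0.4773 -0.2338] dp x 0.345 y 0.14
1.8 [ 0.4866 -0.2254] dp x 0.379 y 0.177
1.7 [ 0.4966 -0.218 ] dp x 0.408 y 0.217
```

```bash
ls pics|grep A; python3 -c "
from h import *
import glob
a=cv2.imread('pics/top0.png',0)[246,310:360];b=cv2.imread(sorted(glob.glob('pics/topA*'))[0],0)
print(a.tolist());print(b[246,310:360].tolist())
cv2.imwrite('pics/x.png',b)
for z in [.151]:
  for th in(3.05,2.7,2.6): print(th,proj('top',[.566+.115*np.cos(th),-.325+.115*np.sin(th),z]).round(1))
b2=b[215:275,280:360];d=(b2<60).astype(int)
for r in d[::2]: print(''.join('#' if v else '.' for v in r))
"
```

```text
sceneA2057.png
topA2052.png
[56, 117, 149, 151, 128, 84, 47, 77, 129, 149, 149, 151, 149, 149, 150, 150, 149, 149, 148, 150, 148, 150, 151, 151, 150, 151, 150, 150, 151, 153, 146, 131, 124, 122, 122, 126, 125, 120, 120, 96, 59, 34, 61, 80, 87, 97, 115, 107, 92, 89]
[116, 147, 164, 164, 163, 163, 162, 161, 157, 130, 88, 52, 40, 41, 37, 39, 41, 39, 37, 36, 43, 57, 71, 77, 87, 84, 85, 85, 85, 84, 85, 85, 86, 84, 83, 86, 81, 84, 85, 86, 68, 53, 49, 50, 50, 53, 54, 53, 54, 56]
3.05 [332.4 247.2]
2.7 [314.6 242.1]
2.6 [309.9 239.5]
#..................................................................#############
#.#...............................................................##############
.................................................................##############.
..........................................................###################...
............................#############................##################.....
.......................###...............###.............################.......
.....................##.....................##..........###############.........
.
[... 1161 characters left out ...]
#############...................####################
...........................############...................################.#####
.........................############...................####################..##
.......................############...................########################.#
.....................############.....................#########################.
...#####...####....############.......................##########################
..###########################..........................#########################
..#########################.............................########################
..............###########...............................#############...........
```

The ring is now at top (312,241), so the magnifier is moving (θ≈2.65). I'll carry on along the arc.

Emit:
{"api": "arm_command", "payload": {
  "dp": [
    [0.045,-0.006,0],
    [0.09,0.001,0],
    [0.135,0.013,0],
    [0.181,0.029,0],
    [0.226,0.051,0]
  ],
  "turn": [
    [0,0,0],
    [0,0,0],
    [0,0,0],
    [0,0,0],
    [0,0,0]
  ],
  "jaw": [0,0,0,0,0]
}}

```text
time_s: 21.2
eef_pos: [0.4556, -0.2636, 0.116]
eef_rot: [0.0, 0.709, 0.706, 0.0]
wrist_force: [-0.0, -0.5, 0.1]
opening: -0.0
grasp_force: 0.2
```

```bash
python3 arc.py | tail -7; python3 -c "
from h import *
to([0,0,0])"
```

```text
2.3 [ 0.4496 -0.2747] dp x -0.044 y -0.024
2.2 [ 0.455  -0.2635] dp x 0.0 y -0.002
2.1 [ 0.4615 -0.2529] dp x 0.043 y 0.023
2.0 [ 0.4689 -0.243 ] dp x 0.083 y 0.053
1.9 [ 0.4773 -0.2338] dp x 0.119 y 0.087
1.8 [ 0.4866 -0.2254] dp x 0.153 y 0.124
1.7 [ 0.4966 -0.218 ] dp x 0.182 y 0.164
t 21.3 pos [ 0.4558 -0.2631  0.1159] F [-0.09 -0.62 -0.31] open 0.001 q [-0.75  0.18  1.81  0.    1.15 -0.75]
dp [ 1.047 -1.826  0.464]
```

Emit:
{"api": "arm_command", "payload": {
  "dp": [
    [0.043,0.023,0],
    [0.083,0.053,0],
    [0.119,0.087,0],
    [0.153,0.122,0],
    [0.165,0.14,0]
  ],
  "turn": [
    [0,0,0],
    [0,0,0],
    [0,0,0],
    [0,0,0],
    [0,0,0]
  ],
  "jaw": [0,0,0,0,0]
}}

```text
time_s: 21.92
eef_pos: [0.491, -0.2226, 0.1159]
eef_rot: [-0.0, 0.708, 0.706, 0.0]
wrist_force: [-0.3, -0.1, 0.6]
opening: -0.001
grasp_force: 0.3
```

```bash
python3 arc.py | tail -2; python3 -c "
from h import *
import glob
to([0,0,0])
b=cv2.imread(max(glob.glob('pics/topA*')),0)[180:250,255:345]
for r in b[::2]: print(''.join('#' if v<60 else '.' for v in r))
for th in(1.711,1.8,1.9): print(th,proj('top',[.566+.115*np.cos(th),-.325+.115*np.sin(th),.151]).round(1))
"
```

```text
1.8 [ 0.4866 -0.2254] dp x -0.011 y -0.018
1.7 [ 0.4966 -0.218 ] dp x 0.018 y 0.022
t 22.02 pos [ 0.491  -0.2229  0.116 ] F [-0.7  -1.22 -0.78] open -0.0 q [-0.65  0.21  1.78  0.    1.16 -0.64]
dp [ 0.885 -1.967  0.464]
.............................###..........................................................
...........................###............................................................
.........................####.............................................................
........................###...............................................................
......................####................##..............................................
....................####................###........................................#......
..................#####...................................................................
.................####.....................................................................
................####................##....................................................
...............###................###........................
[... 1660 characters left out ...]
.######
.............................################################.###................########.
...............................#################################...............########...
................................####################################.#.###.###########....
.#..............................#####################################################.....
##......................###.....########################..##########################......
##......................##......###############......##.....######################........
##......................###.....##########.##........##........##################.........
1.711 [284.8 201.6]
1.8 [285.7 206.2]
1.9 [287.1 211.2]
```

Emit:
{"api": "arm_command", "payload": {
  "dp": [
    [0.004,0.008,0],
    [0.008,0.016,0],
    [0.008,0.016,0]
  ],
  "turn": [
    [0,0,0],
    [0,0,0],
    [0,0,0]
  ],
  "jaw": [0,0,0]
}}

```text
time_s: 22.4
eef_pos: [0.4944, -0.2215, 0.116]
eef_rot: [0.0, 0.709, 0.706, -0.0]
wrist_force: [-0.2, 0.6, -0.4]
opening: -0.001
grasp_force: 0.1
```

Emit:
{"api": "arm_command", "payload": {
  "dp": [
    [0.003,0.008,0],
    [0.003,0.008,0]
  ],
  "turn": [
    [0,0,0],
    [0,0,0]
  ],
  "jaw": [0,0]
}}

```text
time_s: 22.65
eef_pos: [0.4965, -0.2207, 0.116]
eef_rot: [0.0, 0.709, 0.706, 0.0]
wrist_force: [-0.1, 0.9, 0.1]
opening: 0.002
grasp_force: 0.1
```

Emit:
{"api": "arm_command", "payload": {
  "dp": [
    [0.002,0.008,0],
    [0.002,0.008,0]
  ],
  "turn": [
    [0,0,0],
    [0,0,0]
  ],
  "jaw": [0,0]
}}

```text
time_s: 22.9
eef_pos: [0.4983, -0.2202, 0.1159]
eef_rot: [-0.0, 0.709, 0.706, -0.0]
wrist_force: [-1.9, 0.0, 1.5]
opening: 0.001
grasp_force: 1.0
```

Emit:
{"api": "arm_command", "payload": {
  "dp": [
    [0,0.004,0],
    [0,0.004,0]
  ],
  "turn": [
    [0,0,0],
    [0,0,0]
  ],
  "jaw": [0,0]
}}

```text
time_s: 23.15
eef_pos: [0.4984, -0.2201, 0.1159]
eef_rot: [-0.001, 0.709, 0.706, -0.001]
wrist_force: [-6.1, 1.4, 2.5]
opening: 0.002
grasp_force: 3.1
```

```bash
python3 -c "
from h import *
to([.4,-.215,.2])"
```

```text
t 23.15 pos [ 0.4984 -0.2201  0.1159] F [-6.12  1.39  2.52] open 0.002 q [-0.63  0.22  1.76 -0.    1.16 -0.63]
dp [ 0.019 -0.394 -0.336]
```

Stop reached: 6 N with no further motion. Now back off and go to the rocker.

Emit:
{"api": "arm_command", "payload": {
  "dp": [
    [0,-0.08,0],
    [0.05,-0.2,0],
    [0.2,-0.2,0],
    [0.4,-0.2,0],
    [0.408,-0.2,0.04]
  ],
  "turn": [
    [0,0,0],
    [0,0,0],
    [0,0,0],
    [0,0,0],
    [0,0,0]
  ],
  "jaw": [0,0,0,0,0]
}}

```text
time_s: 23.78
eef_pos: [0.4505, -0.1158, 0.1065]
eef_rot: [0.001, 0.707, 0.707, 0.001]
wrist_force: [-1.2, -1.3, 0.2]
opening: 0.002
grasp_force: 0.0
```

```bash
python3 -c "
from h import *
to([.449,-.118,.07],np.pi/2)
im=camera('scene');cv2.imwrite('pics/scene20.png',im);t=camera('top');cv2.imwrite('pics/top20.png',t)
g=cv2.cvtColor(t,cv2.COLOR_BGR2GRAY)[175:235,255:330]
for r in g[::2]: print(''.join('#' if v<60 else '.' for v in r))
s=cv2.cvtColor(im,cv2.COLOR_BGR2GRAY)[195:245,255:305]
for r in s[::1]: print(''.join('#' if v<60 else 'o' if v<135 else '.' for v in r))
"
```

```text
t 23.77 pos [ 0.4505 -0.1158  0.1065] F [-1.17 -1.34  0.23] open 0.002 q [-0.51  0.06  1.97  0.    1.11 -0.51]
dp [-0.009 -0.006  0.146]
turn [ 0.004  0.001 -0.002]
...........................................................................
...........................................................................
...........................................................................
...........................................................................
............................######.........................................
......................#####........#####...................................
....................##..................###................................
..................#.......................###..............................
.................#..........................##.............................
...............#..............................##...........................
...............#...............................#...........................
..............#................................##..........................
.............##........
[... 3194 characters left out ...]
..oo....ooooooooooo.oo..........ooo.o
..............o......ooo...ooo.ooo##........oo.ooo
............oo......oooo...oooooo##.......ooo.oooo
...........oo......###oooooooooo##.......ooo.ooooo
..........oo.....o#####ooooooo###o......oooooooooo
.........oo......o######oooo####o......ooooooooooo
........oo........o######oo####.......ooo.oooooooo
......ooo..........o#########o.......ooo.ooooooooo
.....oo.............oo######o.......ooo..ooooooo.o
o...oo................o####o.......ooo.oooooooo..o
.oooo..................o##o......oooo.oooooooo...o
..oo....................oo......ooooooooooooo....o
...............................ooooooooooooo.....o
..............................ooooooooooooo......o
```

The lens ring is at top (286,200), over the well. Lower onto the rocker.

Emit:
{"api": "arm_command", "payload": {
  "dp": [
    [-0.008,-0.006,0],
    [-0.008,-0.006,0.06],
    [-0.008,-0.006,0.12],
    [-0.008,-0.006,0.16],
    [-0.008,-0.006,0.16]
  ],
  "turn": [
    [0,0,0],
    [0,0,0],
    [0,0,0],
    [0,0,0],
    [0,0,0]
  ],
  "jaw": [0,0,0,0,0]
}}

```text
time_s: 24.5
eef_pos: [0.4474, -0.1195, 0.0646]
eef_rot: [-0.001, 0.709, 0.706, -0.0]
wrist_force: [0.4, -0.8, 1.1]
opening: 0.003
grasp_force: 0.0
```

```bash
cat > s.py <<'E'
from h import *
import sys
to([.449,-.118,.05],np.pi/2)
im=camera('scene');cv2.imwrite('pics/scene%s.png'%sys.argv[1],im)
s=cv2.cvtColor(im,cv2.COLOR_BGR2GRAY)[208:242,268:300]
for r in s[::1]: print(''.join('#' if v<60 else 'o' if v<135 else '.' for v in r))
E
python3 s.py 21
```

```text
t 24.5 pos [ 0.4474 -0.1195  0.0646] F [ 0.36 -0.77  1.06] open 0.003 q [-0.52  0.13  2.    0.    1.02 -0.51]
dp [0.006 0.007 0.058]
turn [-0.005 -0.003 -0.009]
...o####################o....ooo
oooo####################o...ooo#
oooooooo###############o..oo####
ooooooooo##############ooo######
ooooooooo#######################
ooooooooo#######################
ooooooooooo#####################
oooooooooooooo#################o
oooooooooo#ooo################oo
oooooooooo#ooooo##########oo###o
oooooooo..#oooooo#######o....o##
oooooooo.o#oooooo####ooo......o#
ooooooo..o#oooooo####...........
oooooo...o#oooooo####...........
ooooo....oooooooo####...........
ooo.......ooooooo####...........
..........ooooooo###............
.........ooooooo###....oo.......
........oo..oooo##..............
.......oo....ooooo..............
.....oo......oooooo.............
....oo......oooooooo............
...oo......ooooooooooo..........
..oo....ooooooooooooo#..........
.o......ooo...ooooooo##........o
o......oooo...oooooo##.......ooo
......###ooooooooo###.......ooo.
....o#####ooooooo###o......ooo..
....o#######ooo####o......oooooo
.....o######oo####.......ooooooo
......o#########o.......ooo.oooo
.......oo######o.......ooo..oooo
.........o####o.......ooo.oooooo
..........o##o......oooo.ooooooo
```

Emit:
{"api": "arm_command", "payload": {
  "dp": [
    [0.008,0.012,0.01],
    [0.008,0.012,0.02],
    [0.008,0.012,0.03],
    [0.008,0.012,0.03]
  ],
  "turn": [
    [0,0,0],
    [0,0,0],
    [0,0,0],
    [0,0,0]
  ],
  "jaw": [0,0,0,0]
}}

```text
time_s: 25.05
eef_pos: [0.4512, -0.1179, 0.0583]
eef_rot: [-0.0, 0.709, 0.706, -0.0]
wrist_force: [-0.3, -0.5, 0.1]
opening: -0.001
grasp_force: 0.0
```

Emit:
{"api": "arm_command", "payload": {
  "dp": [
    [0,0,0.006],
    [0,0,0.012],
    [0,0,0.012]
  ],
  "turn": [
    [0,0,0],
    [0,0,0],
    [0,0,0]
  ],
  "jaw": [0,0,0]
}}

```text
time_s: 25.42
eef_pos: [0.4513, -0.1179, 0.0554]
eef_rot: [-0.0, 0.709, 0.706, -0.0]
wrist_force: [-0.4, -0.4, -0.1]
opening: -0.005
grasp_force: 0.0
```

```bash
python3 s.py 22
```

```text
t 25.43 pos [ 0.4513 -0.1179  0.0554] F [-0.39 -0.43 -0.1 ] open -0.005 q [-0.51  0.15  1.99  0.    1.   -0.51]
dp [-0.    -0.009  0.022]
turn [-0.    -0.    -0.008]
########################o..ooooo
o######################o...o#ooo
o#####################o...ooooo#
oo####################o...oooo##
ooo###################o..oooo###
ooooooo###############o.o#######
ooooooo###############oo########
ooooooo#########################
oooooooo########################
oooooooo########################
oooooooo#ooo###############ooo##
oooooooooooooo###########o....o#
ooooooooooooooo########o........
oooooo..ooooooo#######o.........
ooooo..o#oooooo####o............
ooo....o#oooooo####.............
.......oooooooo####.............
........ooooooo####....oo.......
........ooooooo###o.............
.......oooooooo###o.............
.....oo...ooooo##oo.............
....oo.....ooooooooo............
...oo......oooooo.oooo..........
..oo....ooooooooooooo#..........
.o......ooo...ooooooo##........o
o......oooo...oooooo##.......ooo
......###ooooooooo###.......oooo
....o#####ooooooo###o......ooo.o
....o#######ooo####o......oooooo
.....o######oo####.......ooo.ooo
......o#########o.......ooo.oooo
.......oo######o.......ooo..oooo
.........o####o.......ooo.oooooo
..........o##o......oooo.ooooooo
```

Emit:
{"api": "arm_command", "payload": {
  "dp": [
    [0,0,0.006],
    [0,0,0.012],
    [0,0,0.012]
  ],
  "turn": [
    [0,0,0],
    [0,0,0],
    [0,0,0]
  ],
  "jaw": [0,0,0]
}}

```text
time_s: 25.85
eef_pos: [0.4512, -0.1179, 0.0523]
eef_rot: [-0.0, 0.709, 0.706, -0.0]
wrist_force: [-0.2, -0.8, -0.1]
opening: -0.005
grasp_force: 0.0
```

Emit:
{"api": "arm_command", "payload": {
  "dp": [
    [0,0,0.006],
    [0,0,0.012],
    [0,0,0.012]
  ],
  "turn": [
    [0,0,0],
    [0,0,0],
    [0,0,0]
  ],
  "jaw": [0,0,0]
}}

```text
time_s: 26.22
eef_pos: [0.4512, -0.1179, 0.0493]
eef_rot: [-0.0, 0.709, 0.706, -0.0]
wrist_force: [1.0, 0.7, 0.3]
opening: 0.001
grasp_force: 0.0
```

```bash
python3 s.py 23|head -32
```

```text
t 26.23 pos [ 0.4512 -0.1179  0.0493] F [0.96 0.71 0.25] open 0.001 q [-0.51  0.16  2.   -0.    0.99 -0.51]
dp [-0.001 -0.009 -0.003]
turn [-0.001 -0.    -0.008]
###o.o####################oo#ooo
###ooo###################o..#ooo
#######################o...o#ooo
o#####################o...oooooo
o#####################o..ooooooo
oo####################ooo..oo##o
ooo###################oo...o####
ooooooo###############oooo######
ooooooo###############ooo#######
ooooooo#########################
oooooooo########################
ooooooooo#oo################o.o#
oooooooooooo###############o....
oooooo..oooo#############o......
ooooo..o#oooooo########o........
ooo....o#oooooo######o..........
.......o#oooooo####.............
.......o#oooooo####....oo.......
.......o#oooooo####.............
.......oooooooo####.............
.....oo..oooooo####.............
....oo....oooo###ooo............
...oo....ooooo##oooooo..........
..oo....ooooooooo...o#.........o
.o......ooo...ooooooo##........o
o......ooooo..oooooo##.......ooo
......###ooooooooo###.......oooo
....o#####ooooooo###o......ooooo
....o#######ooo####o......ooo.oo
```

Emit:
{"api": "arm_command", "payload": {
  "dp": [
    [0,0,0.006],
    [0,0,0.012],
    [0,0,0.018],
    [0,0,0.018]
  ],
  "turn": [
    [0,0,0],
    [0,0,0],
    [0,0,0],
    [0,0,0]
  ],
  "jaw": [0,0,0,0]
}}

```text
time_s: 26.78
eef_pos: [0.4513, -0.1179, 0.0448]
eef_rot: [-0.0, 0.709, 0.706, -0.0]
wrist_force: [0.3, -0.2, 0.5]
opening: 0.001
grasp_force: 0.0
```

Emit:
{"api": "arm_command", "payload": {
  "dp": [
    [0,0,0.006],
    [0,0,0.008],
    [0,0,0.008]
  ],
  "turn": [
    [0,0,0],
    [0,0,0],
    [0,0,0]
  ],
  "jaw": [0,0,0]
}}

```text
time_s: 27.15
eef_pos: [0.4513, -0.1179, 0.0429]
eef_rot: [-0.0, 0.709, 0.706, -0.0]
wrist_force: [-0.5, 0.0, -0.1]
opening: 0.001
grasp_force: 0.0
```

```bash
python3 s.py 24|tail -20
```

```text
ooooo..o#ooo##############o....o
ooo....o#oooo###########oo.....o
.......o#ooooo##########.......o
.......o#oooooo#####ooo#o......o
.......o#oooooo####............o
.......o#oooooo####............o
.....oooooooooo####............o
....oo...ooooo#####o...........o
...oo....ooooo####oooo.........o
..oo.....ooooo###oo.o#.........o
.o......oooooo##oo.oo##.......oo
o......ooooooooooooo##........oo
......###ooooooooo###.......oooo
....o#####ooooooo###o......ooooo
....o#######ooo####o......ooo.oo
.....o######oo####.......ooo.ooo
......o#########o.......ooo.oooo
........o######o.......ooo..oooo
.........o####o.......ooo.oooooo
..........o##o......oooo.ooooooo
```

Emit:
{"api": "arm_command", "payload": {
  "dp": [
    [0,0,0.006],
    [0,0,0.01],
    [0,0,0.01]
  ],
  "turn": [
    [0,0,0],
    [0,0,0],
    [0,0,0]
  ],
  "jaw": [0,0,0]
}}

```text
time_s: 27.58
eef_pos: [0.4513, -0.1179, 0.0404]
eef_rot: [-0.0, 0.709, 0.706, -0.0]
wrist_force: [0.0, -0.7, -0.4]
opening: 0.001
grasp_force: 0.0
```

Emit:
{"api": "arm_command", "payload": {
  "dp": [
    [0,0,0.004],
    [0,0,0.008],
    [0,0,0.008]
  ],
  "turn": [
    [0,0,0],
    [0,0,0],
    [0,0,0]
  ],
  "jaw": [0,0,0]
}}

```text
time_s: 27.95
eef_pos: [0.4514, -0.1179, 0.0385]
eef_rot: [-0.0, 0.709, 0.706, 0.0]
wrist_force: [-0.4, 1.5, 1.1]
opening: -0.003
grasp_force: 0.6
```

```bash
python3 s.py 25|tail -22
```

```text
ooooooo#######################oo
oooooooo#######################o
ooooo..o##o##################ooo
ooo....o#ooo###############o...o
.......o#ooo#############o.....#
.......o#ooooo##########o......#
.......o#oooooo######o.........#
.......oooooooo####............#
.....oo#ooooooo####............#
....oo..#ooooo#####o...........#
...oo...oooooo#####oo..........#
..oo....oooooo####oooo.........#
.o......oooooo###oooo##.......oo
o......ooooooo##ooo###.......ooo
......###ooooooooo###.......oooo
....o####oooooooo###o......ooooo
....o######oooo####o......oooooo
.....o######oo####.......ooooooo
......o#########o.......ooo.oooo
........o######o.......ooo..oooo
.........o####o.......ooo.oooooo
..........o##o......oooooooooooo
```

Contact with the rocker has begun, at TCP z ≈ 0.039. Press on.

Emit:
{"api": "arm_command", "payload": {
  "dp": [
    [0,0,0.005],
    [0,0,0.01],
    [0,0,0.01]
  ],
  "turn": [
    [0,0,0],
    [0,0,0],
    [0,0,0]
  ],
  "jaw": [0,0,0]
}}

```text
time_s: 28.38
eef_pos: [0.4513, -0.118, 0.0358]
eef_rot: [-0.0, 0.709, 0.706, -0.0]
wrist_force: [1.0, -0.6, 0.7]
opening: -0.002
grasp_force: 0.3
```

Emit:
{"api": "arm_command", "payload": {
  "dp": [
    [0,0,0.004],
    [0,0,0.006],
    [0,0,0.006]
  ],
  "turn": [
    [0,0,0],
    [0,0,0],
    [0,0,0]
  ],
  "jaw": [0,0,0]
}}

```text
time_s: 28.75
eef_pos: [0.4513, -0.118, 0.0344]
eef_rot: [-0.0, 0.709, 0.706, -0.0]
wrist_force: [0.5, -0.1, 1.9]
opening: 0.004
grasp_force: 0.3
```

```bash
python3 s.py 26|tail -18
```

```text
.......o#ooo###############o..oo
.......o#ooo#############o....oo
.......o#ooooo##########o.....oo
.......o#oooooo#######o.......oo
.....oooooooooo####oo.........oo
....oo..oooooo#####oo.........oo
...oo...#ooooo#####ooo........oo
..oo....oooooo#####oo#........oo
.o......oooooo####oo###.......oo
o......ooooooo###oo###.......ooo
......#ooooooo##oo###.......oooo
....o###ooooooooo###o......ooooo
....o####oooooo####o......oooooo
.....o###oooooo###o......ooo.ooo
......o####oo###o.......ooo.oooo
........o######o.......ooo..oooo
.........o####o.......ooo.oooooo
..........o##o......oooooooooooo
```

Emit:
{"api": "arm_command", "payload": {
  "dp": [
    [0,0,0.004],
    [0,0,0.006],
    [0,0,0.006]
  ],
  "turn": [
    [0,0,0],
    [0,0,0],
    [0,0,0]
  ],
  "jaw": [0,0,0]
}}

```text
time_s: 29.18
eef_pos: [0.4514, -0.118, 0.033]
eef_rot: [0.0, 0.709, 0.706, -0.0]
wrist_force: [0.6, -0.2, 1.3]
opening: 0.002
grasp_force: 0.3
```

Emit:
{"api": "arm_command", "payload": {
  "dp": [
    [0,0,0.003],
    [0,0,0.004],
    [0,0,0.004]
  ],
  "turn": [
    [0,0,0],
    [0,0,0],
    [0,0,0]
  ],
  "jaw": [0,0,0]
}}

```text
time_s: 29.55
eef_pos: [0.4516, -0.1179, 0.0324]
eef_rot: [0.0, 0.709, 0.706, 0.0]
wrist_force: [-0.6, 2.5, 6.1]
opening: -0.002
grasp_force: 3.0
```

Emit:
{"api": "arm_command", "payload": {
  "dp": [
    [0,0,0.003],
    [0,0,0.003]
  ],
  "turn": [
    [0,0,0],
    [0,0,0]
  ],
  "jaw": [0,0]
}}

```text
time_s: 29.8
eef_pos: [0.4517, -0.1179, 0.0322]
eef_rot: [0.0, 0.709, 0.706, 0.0]
wrist_force: [-3.5, 3.3, 12.1]
opening: 0.006
grasp_force: 6.1
```

Emit:
{"api": "arm_command", "payload": {
  "dp": [
    [0,0,-0.04],
    [0,-0.02,-0.2],
    [0,-0.04,-0.4],
    [0.1,-0.3,-0.5],
    [0.1,-0.4,-0.5]
  ],
  "turn": [
    [0,0,0],
    [0,0,0],
    [0,0,0],
    [0,0,0],
    [0,0,0]
  ],
  "jaw": [0,0,0,0,0]
}}

```text
time_s: 30.42
eef_pos: [0.3507, -0.0922, 0.1576]
eef_rot: [0.001, 0.708, 0.706, 0.0]
wrist_force: [0.5, -0.4, -0.7]
opening: 0.002
grasp_force: 0.0
```

```bash
python3 s.py 27; python3 -c "
from h import *
im=camera('top');cv2.imwrite('pics/top27.png',im)
for k in(0,27):
    a=cv2.cvtColor(cv2.imread(f'pics/top{k}.png'),cv2.COLOR_BGR2GRAY)
    print(a[240:252,238:258:1].tolist()[::3])
g=cv2.imread('pics/top27.png',0)[175:235,255:330]
for r in g[::3]: print(''.join('#' if v<60 else '.' for v in r))
s0=cv2.imread('pics/scene0.png',0)[208:242,268:300]
for r in s0[14:]: print(''.join('#' if v<50 else 'o' if v<105 else '.' for v in r))
"
```

```text
t 30.43 pos [ 0.3507 -0.0922  0.1576] F [ 0.48 -0.42 -0.71] open 0.002 q [-0.59 -0.29  2.16 -0.    1.27 -0.58]
dp [-0.101  0.393  0.431]
turn [ 0.004  0.003 -0.006]
o............................oo.
ooo...ooo...................oo..
oooooooooo.................oo...
ooooooooooo...............o.....
ooooooooooo.............oo......
ooooooooooo............oo......o
oooooooooo............oo......oo
oooooooooo...........oo......ooo
oooooooooo..........oo......o#oo
ooooooooo.........ooo.......###o
ooooooooo........oo..........o##
oooooooo........oo............o#
ooooooo........oo...............
oooooo........o.................
ooooo.......oo..................
ooo........oo...................
.o........ooo...................
.........oo....o.......oo.......
........oo.....ooo..............
......ooo.....ooooo.............
.....oo......ooooooo............
....oo......ooooooooo...........
...oo.....oooooooooooo..........
..oo.....oooooooooooo#..........
oo.......ooooooooooo###.......oo
o.......oo...oooooo###.......ooo
......ooo....oo.oo###.......oooo
....o##oo....o.oo###o......ooooo
....o##oooo
[... 2347 characters left out ...]
........................................
.............o..................
...........oo...................
..........ooo...................
.........oo............oo.......
........oo......................
.......oo......ooo..............
.....oo......oo..o..............
....oo......oo....oo............
...oo......ooo.....oo...........
..oo....ooo..oo.....o#.........o
.o......ooo...oo...oo##........o
o......oooo...oo..oo##........oo
......###oooooo.ooo##........ooo
....o#####ooooooo###o......oo.oo
....o#######ooo####o......oo..oo
.....o######oo####.......ooo.ooo
......o#########o.......oo...ooo
........o######o.......oo...oooo
.........o####o.......oo...ooooo
..........o##o.......oo...oooooo
```

The rocker's dotted end has dropped about 2 px (around 6 mm) and the lens still stands over the well. I'll hand in.

```bash
python3 -c "
from bench import *
print(hand_in())"
```

```text
the job is handed in; nothing more can be done
None
```

I handed the job in after about 30 s of the 58 s allowed: the plate is in the well, the magnifier is at its stop over it and the lamp rocker is pressed fully on, going by the camera and force readings; the hand-in returned no verdict.

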